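Set up the swage block for half-round forming

TASK

Roll the small steel swage block over, one face at a time, until its single wide groove is on top, and set it down gently in the middle of the steel bench block, square with the bench block's sides. Then lay the thick brass rod in that wide groove with its ends sticking out equally, ready to be hammered half-round, and leave the two thinner rods and the other tools where they are.

Things in the scene. Friction and masses are not known exactly. Their poses are not given: they have to be found in the camera images.
- swage_center (a point): Centre of the loose steel swage block, a square bar 40 x 40 mm and 56 mm long, 0.6 kg. Own y axis along its length; grooves run lengthways in all four long faces: the -z face has the single wide one, +z two medium, +x three narrow, -x one V. End faces are flat. It starts on the bench top (z = 0) with the wide groove underneath, y axis level, within 30 degrees of the world's y.
- swage_groove (a point): Middle of the mouth of the wide groove, in the swage block's -z face, 20 mm from the block's centre; axes as the block's. The groove is 14 mm wide, 4 mm deep, with a round floor of 8 mm radius, open at both ends of the block. Its outline also shows on the block's end faces.
- bench_top (a point): Centre of the top face of the heavy bench block, a flat square steel plate 100 x 100 mm bonded on a black rubber foot 104 mm square; the steel top is 35 mm above the bench and about 1.75 kg holds it in place. Axes along its sides, z up; it is not fastened.
- rod_center (a point): Centre of the loose thick brass rod, 14 mm in diameter, 68 mm long (6 mm beyond the swage block at each end), 0.09 kg. Own y axis along its length; it may turn about that axis. It lies level in a notch of the rack, its centre 30 mm above the bench. Once in the wide groove its centre is 2.8 mm above the groove's mouth: 78 mm above the bench, the block standing on the bench block.
- rack: Fixed wooden rack: base board 180 x 56 mm, 8 mm thick, under two notched cheeks 8 mm thick (tops at 30 mm height, at y = -24 to -16 and +16 to +24 mm), free between and outside them. Origin at the centre of its underside; x along the board. Rods lie along its y in V notches at x = -55, 0 and +55 mm; which is where varies.
- rod_steel_center (a point): Centre of the dark steel rod, 10 mm in diameter and 90 mm long, in another notch of the rack; leave it there.
- rod_copper_center (a point): Centre of the thin copper rod, 6 mm in diameter and 90 mm long, in the last notch of the rack; leave it there.
- hammer: Hammer, 240 mm long, lying on the bench beyond the bench block, 26 mm high; origin at the middle of its length. Leave it.
- pliers: Pliers with red handles, 165 mm long, 13 mm high, lying on the bench; origin at their pivot. Leave them.
- glasses: Purple spectacles standing on the bench, 140 mm wide and 40 mm high; origin under the bridge. Leave them.
- brush: Bench brush with a turned wooden handle standing upright, 42 mm across and 87 mm tall; origin under its middle. Leave it.
- dish: Round metal dish, 100 mm across and 26 mm high; origin under its middle. Leave it.
- wax: Small round tin of beeswax, 60 mm across and 22 mm high; origin under its middle. Leave it.

How it is judged:
By the outcome, as a careful person would: the job done as asked, in the order asked, and still so for the second after the job is handed in, with the robot touching nothing.
It also fails if it takes over 72 s, if anything falls off the work surface, if the arm or the gripper's body presses on something with over 40 N, if the wrist force passes 120 N, or if a joint passes its speed limit or range.

ROBOT

A 7-joint arm with a two-finger parallel gripper is mounted at the origin on the work surface. World frame = base frame: x ahead of the robot, y to its left, z up, the work surface at z = 0. Lengths are in m, angles in rad, forces in N, time in s.
With the tool pointing down it reaches from about 0.4 to 0.85 m from the base axis. Payload 10.4 kg.
Tool frame: the origin (TCP) lies at the very end of the fingers, on their centre line; the grasp point (between the pads) lies 19 mm behind it; z points along the fingers, y is the line along which they close (so a half turn about z gives the same grasp; the last joint's range is limited). The gripper opens to 85 mm and grips with 20 to 120 N. Pads are 22 mm wide; open, the fingers measure 114 mm over their backs; the gripper's body (76 mm by 85 mm) begins 54 mm behind the grasp point. The pads swing forward as they close: fully open they stand 13 mm farther back than shut.
Start: joints at [1.24, 0.332, -0.065, 1.46, 0.022, 1.35, -0.088], TCP at [0.189, -0.596, 0.231] pointing down, gripper open.
Joint ranges: [-2.6, 2.6], [-0.5, 2.12], [-1.47, 1.34], [0.16, 2.42], [-1.27, 4.41], [0.06, 2.06], [-2.6, 2.6]. Speed limits (rad/s): [2.22, 2.22, 2.79, 2.79, 3.14, 3.14, 3.14].

INTERFACE

Orientations are given as a unit quaternion [x, y, z, w].
In Python, from workcell import * gives the robot as it stands.
- The arm moves only by the tool step_arm, never from a script. Its argument "commands" is one flat list of numbers, 7 for each row, row after row: the finger opening in mm, from 0 to 85.4, then the shift along the world's x, y, z as a fraction of full scale, then the turn, a rotation vector about the world's x, y, z as a fraction of full scale. A call has exactly 10 rows; each row is the pose to reach, as a shift and turn from the pose commanded when the call began, turning the shorter way round; what a row does not reach only later rows make up. Full scale, the value 1, is 0.6 m for a shift and pi rad for a turn. A row lasts 1/8 s, in which the tool goes at most 62.5 mm and 10.7 degrees, less where a joint would pass 70% of its speed; a pose out of reach is approached as far as the arm can. A call with a number of a shift or a turn outside -1 to 1 is refused whole. A call with a gripper value outside its range is refused whole. The fingers move at their own pace and stop on an object; "squeeze" is the grip in N (left out, the last holds). Time passes only in rows, so rows that repeat a pose let the fingers close, or fill a call up. It gives the time, the measured TCP pose, the force, the opening and the grip force at its end, in the units of the state.
- get_obs(): the state, without advancing time (a new reading comes with each control period).
- camera(name): name is "scene" or "side" or "wrist"; returns the picture (384x512x3 uint8, red, green, blue); there is no depth.
- camera_params(name): a dict with "mtx" (3x3 intrinsics, pixels), "extrinsics" (4x4, takes a point from world to camera coordinates); the wrist camera has in their place "tool_from_camera" (4x4, takes a point from camera to tool coordinates, whose origin is the TCP and whose axes are the flange's). Camera axes: x right, y down, z forward; pixel columns grow to the right and rows downward; lengths in m; the calibration is good to about 2 mm. A picture is of the moment at which its call begins: read the wrist's pose just before it. camera_params takes no time and is no camera call.
- hand_in(): hands the job in; it is judged then, once.
The state is a dict: "clock": time; "joint_pos": joint angles; "joint_velocities": joint speeds; "tau": joint torques, N m; "position": TCP position; "ee_rot": TCP orientation; "ft_force": force on the tool from outside, world axes, zero at the start; "torque": the same for the moment, N m; "grip_width": opening from 0.0 (shut) to 1.0 (fully open); "grasp_force": force on a finger pad.
Only numpy, scipy, OpenCV 4.12 (cv2) and the standard library are available. Lean on these libraries where they do the work, as an engineer would, in place of code of your own. Each camera call takes 0.05 s, during which the arm holds its last target. There are 200 camera calls.

## Working session

There is one attempt and no reset: what is moved stays moved. The work goes in short steps, Python scripts to look and compute and a tool call to move; the robot and the scene stay as the last step left them, time stands still between calls to the robot, and variables do not carry over. Pictures are saved under pics/ and viewed, at most 10 in all, crops included, and the job is handed in when it is done.

Besides the shell and the picture viewer there is one more tool, called in YAML: its name, and indented under it one key for each argument. step_arm: Moves the arm, as the interface text tells. Its arguments: {"type":"object","properties":{"commands":{"type":"array","items":{"type":"number"}},"squeeze":{"type":"number"}},"required":["commands"]}

```bash
ls; mkdir -p pics; python3 - <<'E'
from workcell import *
import cv2,numpy as np
o=get_obs(); print({k:np.round(v,3) for k,v in o.items()})
for n in("scene","side"):
    p=camera_params(n); print(n,np.round(p["mtx"],1).tolist(),np.round(p["extrinsics"],3).tolist())
    cv2.imwrite(f"pics/{n}0.png",cv2.resize(camera(n)[:,:,::-1],(800,600)))
print(np.round(camera_params("wrist")["mtx"],1).tolist(),np.round(camera_params("wrist")["tool_from_camera"],3).tolist())
E
```

```text
pics
{'clock': np.float64(0.0), 'joint_pos': array([ 1.24 ,  0.333, -0.065,  1.461,  0.022,  1.35 , -0.089]), 'joint_velocities': array([-0.001, -0.001, -0.   , -0.003, -0.001, -0.   ,  0.   ]), 'tau': array([-1.0000e-03, -6.2544e+01,  4.9000e-02, -3.9160e+01,  1.6000e-02,
        1.0000e-02, -0.0000e+00]), 'position': array([ 0.189, -0.595,  0.23 ]), 'ee_rot': array([ 0.988,  0.153, -0.   , -0.001]), 'ft_force': array([-0.421,  0.333, -0.59 ]), 'torque': array([-0.012,  0.03 ,  0.036]), 'grasp_force': np.float64(0.0), 'grip_width': np.float64(0.997)}
scene [[497.5, 0.0, 260.8], [0.0, 497.5, 189.2], [0.0, 0.0, 1.0]] [[0.224, 0.974, -0.013, -0.215], [0.667, -0.163, -0.727, -0.325], [-0.711, 0.154, -0.686, 1.724], [0.0, 0.0, 0.0, 1.0]]
side [[422.2, 0.0, 255.5], [0.0, 422.2, 194.1], [0.0, 0.0, 1.0]] [[0.991, -0.137, 0.001, -0.573], [-0.097, -0.707, -0.701, 0.157], [0.096, 0.694, -0.713, 1.298], [0.0, 0.0, 0.0, 1.0]]
[[318.3, 0.0, 249.6], [0.0, 318.3, 189.2], [0.0, 0.0, 1.0]] [[-0.001, -0.951, -0.311, 0.08], [1.0, -0.001, 0.0, -0.0], [-0.001, -0.311, 0.951, -0.142], [0.0, 0.0, 0.0, 1.0]]
```

View pics/scene0.png

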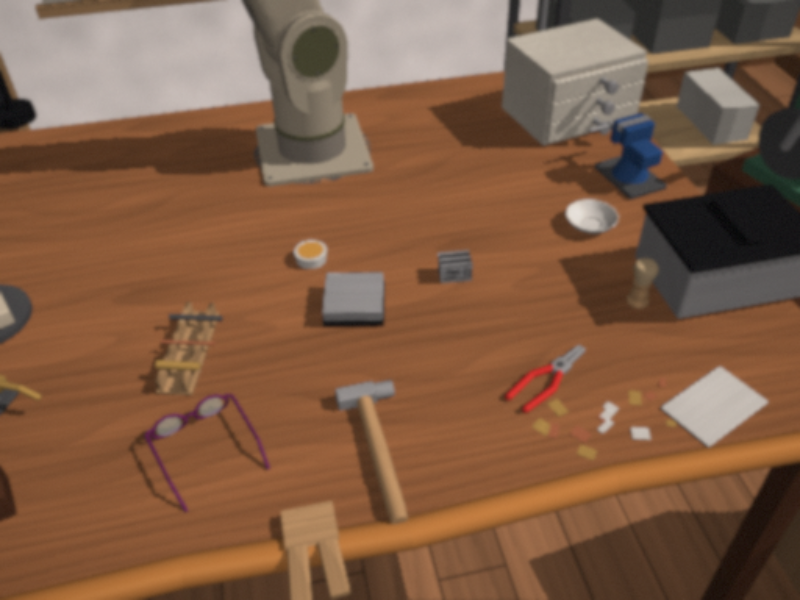

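View pics/side0.png

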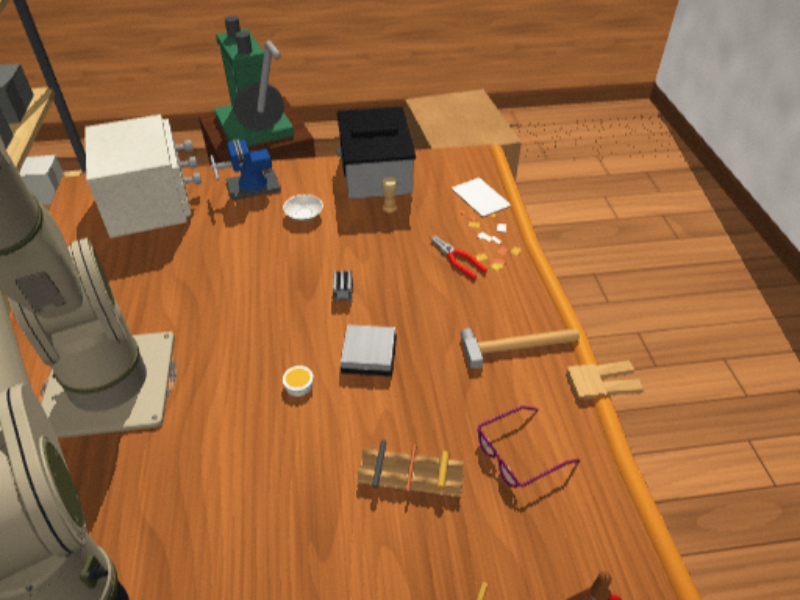

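The scene view shows the swage at (455,267), the bench block at (354,297), and the rack at (190,350) with the brass rod in its near notch at (177,365). The side view agrees: swage (343,285), bench block (369,349), rack (410,472), brass rod (443,470).

```bash
cat > h.py <<'E'
from workcell import *
import cv2,numpy as np
from scipy.spatial.transform import Rotation as R
def cam(n,o=None):
    p=camera_params(n)
    if n!="wrist": return p["mtx"],np.linalg.inv(p["extrinsics"])
    o=o or get_obs(); T=np.eye(4); T[:3,:3]=R.from_quat(o["ee_rot"]).as_matrix(); T[:3,3]=o["position"]
    return p["mtx"],T@p["tool_from_camera"]
def p2w(K,T,uv,z):
    d=T[:3,:3]@np.linalg.solve(K,[*uv,1]); return T[:3,3]+d*(z-T[2,3])/d[2]
def w2p(K,T,P):
    c=np.linalg.inv(T)@np.r_[P,1]; c=K@c[:3]; return c[:2]/c[2]
E
python3 - <<'E'
from h import *
s=.64
for nm,a,b,z in [("swage_top",(455,254),(343,273),.04),("bench",(354,283),(369,347),.035),("brass",(177,365),(443,470),.03),("steel",(196,317),(379,464),.03),("wax",(310,248),(298,379),.02),("dish",(592,214),(303,207),.02)]:
    print(nm,[np.round(p2w(*cam(n),(u[0]*s,u[1]*s),z),3).tolist() for n,u in(("scene",a),("side",b))])
o=get_obs();print(np.round(R.from_quat(o["ee_rot"]).as_matrix(),3).tolist())
E
```

```text
swage_top [[0.467, 0.201, 0.04], [0.481, 0.211, 0.04]]
bench [[0.495, 0.012, 0.035], [0.516, -0.008, 0.035]]
brass [[0.612, -0.292, 0.03], [0.613, -0.296, 0.03]]
steel [[0.509, -0.26, 0.03], [0.505, -0.27, 0.03]]
wax [[0.364, -0.049, 0.02], [0.372, -0.057, 0.02]]
dish [[0.393, 0.497, 0.02], [0.401, 0.49, 0.02]]
[[0.953, 0.303, -0.0], [0.303, -0.953, 0.001], [-0.0, -0.001, -1.0]]
```

step_arm:
  commands: [85, 0.64, 0.52, 0.04, 0, 0, -0.098, 85, 0.64, 0.52, 0.04, 0, 0, -0.098, 85, 0.64, 0.52, 0.04, 0, 0, -0.098, 85, 0.64, 0.52, 0.04, 0, 0, -0.098, 85, 0.64, 0.52, 0.04, 0, 0, -0.098, 85, 0.64, 0.52, 0.04, 0, 0, -0.098, 85, 0.64, 0.52, 0.04, 0, 0, -0.098, 85, 0.64, 0.52, 0.04, 0, 0, -0.098, 85, 0.64, 0.52, 0.04, 0, 0, -0.098, 85, 0.64, 0.52, 0.04, 0, 0, -0.098]
  squeeze: 40

```text
clock: 1.35
position: [0.573, -0.2839, 0.2547]
ee_rot: [1.0, -0.0, -0.001, 0.0]
ft_force: [-0.3, -0.3, -0.2]
grip_width: 0.997
grasp_force: 0.0
```

```bash
python3 - <<'E'
from h import *
o=get_obs();im=camera("wrist");np.savez("rack.npz",im=im,pos=o["position"],q=o["ee_rot"])
print(o["clock"],np.round(o["position"],4),np.round(o["ee_rot"],4),np.round(o["joint_pos"],3),np.round(o["joint_velocities"],2))
cv2.imwrite("pics/rack.png",cv2.resize(im[:,:,::-1],(800,600)))
E
```

```text
1.35 [ 0.573  -0.2839  0.2547] [ 1.e+00 -0.e+00 -6.e-04  1.e-04] [ 0.607  0.371 -0.293  1.371  0.107  1.416 -1.254] [ 0.03 -0.01  0.02  0.01  0.    0.    0.  ]
```

step_arm:
  commands: [85, -0.16, 0.79, 0, 0, 0, 0, 85, -0.16, 0.79, 0, 0, 0, 0, 85, -0.16, 0.79, 0, 0, 0, 0, 85, -0.16, 0.79, 0, 0, 0, 0, 85, -0.16, 0.79, 0, 0, 0, 0, 85, -0.16, 0.79, 0, 0, 0, 0, 85, -0.16, 0.79, 0, 0, 0, 0, 85, -0.16, 0.79, 0, 0, 0, 0, 85, -0.16, 0.79, 0, 0, 0, 0, 85, -0.16, 0.79, 0, 0, 0, 0]

```text
clock: 2.65
position: [0.4779, 0.1884, 0.2553]
ee_rot: [1.0, -0.001, 0.0, 0.001]
ft_force: [0.5, -0.2, 0.1]
grip_width: 0.997
grasp_force: 0.0
```

```bash
python3 - <<'E'
from h import *
o=get_obs();im=camera("wrist");np.savez("sw.npz",im=im,pos=o["position"],q=o["ee_rot"])
print(o["clock"],np.round(o["position"],4),np.round(o["ee_rot"],4),np.round(o["joint_pos"],3),np.round(o["joint_velocities"],2))
a=np.load("rack.npz")["im"]
cv2.imwrite("pics/both.png",cv2.resize(np.vstack([im,a])[:,:,::-1],(400*2,600*2))[:, :])
cv2.imwrite("pics/sw.png",cv2.resize(im[:,:,::-1],(800,600)))
E
```

```text
2.65 [0.4779 0.1884 0.2553] [ 1.0e+00 -1.3e-03  1.0e-04  5.0e-04] [ 0.134  0.121 -0.643  1.687  0.075  1.359 -2.095] [ 0.01  0.    0.01  0.   -0.   -0.   -0.  ]
```

View pics/rack.png

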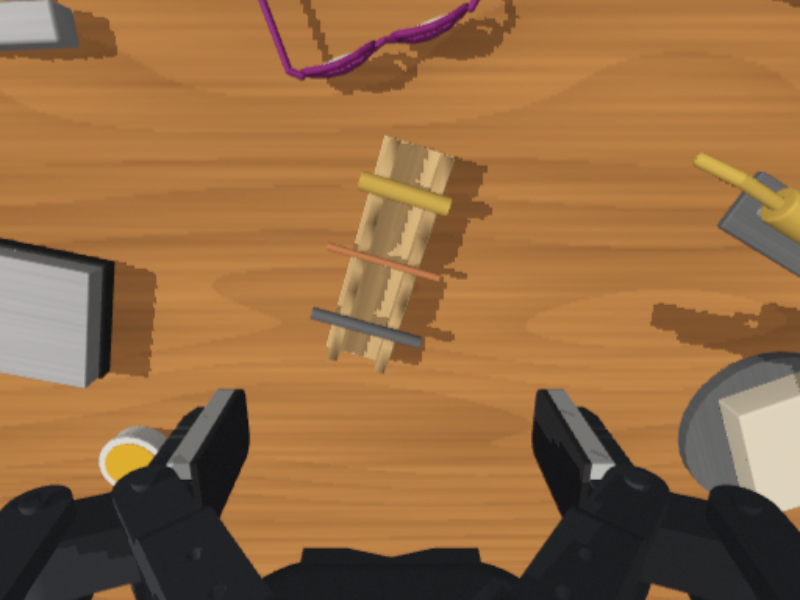

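View pics/sw.png

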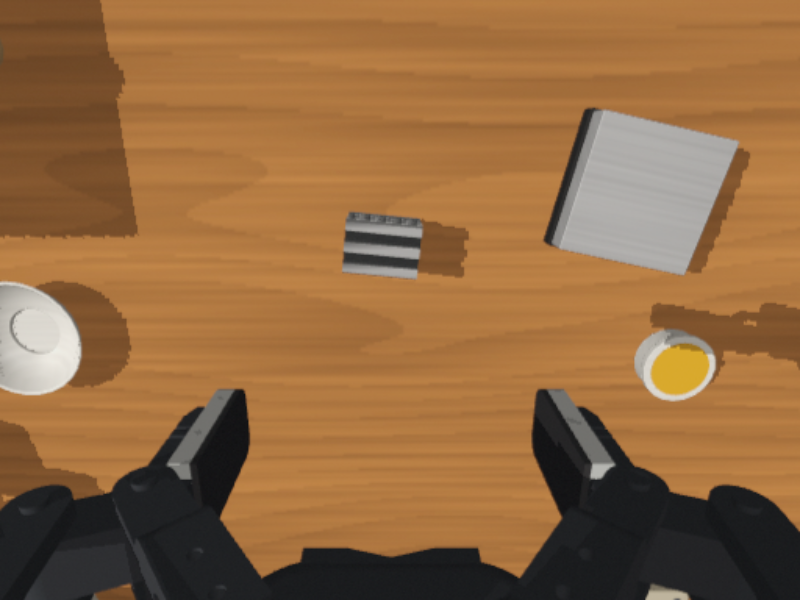

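The rack view shows the brass rod from (360,181) to (450,206), the copper at (383,262) and the steel rod at (366,328). In the swage view the two medium grooves face up; the top face's corners are about (347,223), (422,230), (416,279) and (342,271). The bench top's corners are (603,110), (740,142), (687,274) and (556,247).

```bash
python3 - <<'E'
from h import *
def ld(f):
    a=np.load(f); return cam("wrist",dict(position=a["pos"],ee_rot=a["q"]))
s=.64
def q(f,pts,z):
    P=np.array([p2w(*ld(f),(u*s,v*s),z) for u,v in pts]);return P
def rep(n,P):
    c=P.mean(0); e=[np.round(np.hypot(*(P[(i+1)%4]-P[i])[:2])*1000,1) for i in range(4)]
    an=[np.round(np.degrees(np.arctan2(*(P[(i+1)%4]-P[i])[[1,0]])),1) for i in range(4)]
    print(n,np.round(c,4),e,an)
rep("swage",q("sw.npz",[(347,223),(422,230),(416,279),(342,271)],.04))
rep("bench",q("sw.npz",[(603,110),(740,142),(687,274),(556,247)],.035))
# brass rod silhouette at z=.03
b=q("rack.npz",[(360,181),(450,206)],.03); d=b[1]-b[0]; print("rod",b.mean(0).round(4),np.hypot(*d[:2]).round(4),np.degrees(np.arctan2(d[1],d[0])).round(1))
b=q("rack.npz",[(312,314),(421,342)],.03); d=b[1]-b[0]; print("steel",b.mean(0).round(4),np.hypot(*d[:2]).round(4),np.degrees(np.arctan2(d[1],d[0])).round(1))
E
```

```text
swage [0.4756 0.1945 0.04  ] [np.float64(54.4), np.float64(37.1), np.float64(55.4), np.float64(36.1)] [np.float64(-95.6), np.float64(174.0), np.float64(83.4), np.float64(-7.6)]
bench [0.5142 0.0041 0.035 ] [np.float64(100.5), np.float64(97.3), np.float64(103.4), np.float64(98.0)] [np.float64(-102.2), np.float64(168.4), np.float64(78.2), np.float64(-13.3)]
rod [ 0.611  -0.2948  0.03  ] 0.068 -105.3
steel [ 0.5059 -0.2654  0.03  ] 0.0893 -105.6
```

```bash
cat >> h.py <<'E'
def plan(P,yaw,tilt,pos=None,q=None):
    "shift/turn fractions from the measured pose (or given) to TCP P, yaw and outward tilt in degrees"
    o=get_obs(); pos=o["position"] if pos is None else pos; q=o["ee_rot"] if q is None else q
    Rt=R.from_euler("ZY",[yaw,-tilt],degrees=True)*R.from_matrix(np.diag([1,-1,-1.]))
    return np.round(np.r_[(np.array(P)-pos)/.6,(Rt*R.from_quat(q).inv()).as_rotvec()/np.pi],4).tolist(),Rt.as_quat()
def tcp(c,yaw,tilt,a):
    "TCP a metres beyond block centre c along the tool axis"
    d=R.from_euler("ZY",[yaw,-tilt],degrees=True).apply([0,0,-1.]); return np.array(c)+a*d
E
python3 - <<'E'
from h import *
P=tcp([.4756,.1945,.02],-6,-30,.015)
print(P, plan(P+[0,0,.08],-6,-30)[0],plan(P,-6,-30)[0])
E
```

```text
[0.46814109 0.19528396 0.00700962] [-0.0164, 0.012, -0.2804, 0.0093, 0.1665, -0.0316] [-0.0164, 0.012, -0.4137, 0.0093, 0.1665, -0.0316]
```

step_arm:
  commands: [85, -0.0164, 0.012, -0.28, 0.0093, 0.1665, -0.0316, 85, -0.0164, 0.012, -0.28, 0.0093, 0.1665, -0.0316, 85, -0.0164, 0.012, -0.28, 0.0093, 0.1665, -0.0316, 85, -0.0164, 0.012, -0.28, 0.0093, 0.1665, -0.0316, 85, -0.0164, 0.012, -0.28, 0.0093, 0.1665, -0.0316, 85, -0.0164, 0.012, -0.28, 0.0093, 0.1665, -0.0316, 85, -0.0164, 0.012, -0.28, 0.0093, 0.1665, -0.0316, 85, -0.0164, 0.012, -0.28, 0.0093, 0.1665, -0.0316, 85, -0.0164, 0.012, -0.28, 0.0093, 0.1665, -0.0316, 85, -0.0164, 0.012, -0.28, 0.0093, 0.1665, -0.0316]

```text
clock: 3.95
position: [0.4675, 0.1975, 0.0874]
ee_rot: [0.965, -0.049, -0.258, -0.014]
ft_force: [-0.6, -0.3, -0.4]
grip_width: 0.997
grasp_force: 0.0
```

```bash
python3 - <<'E'
from h import *
o=get_obs();print(o["clock"],np.round(o["joint_pos"],3))
P=tcp([.4756,.1945,.02],-6,-30,.015)
print(o["position"].round(4),plan(P,-6,-30)[0])
E
```

```text
3.95 [ 0.074  0.644 -0.579  1.517  0.052  1.515 -2.172]
[0.4675 0.1975 0.0874] [0.0011, -0.0038, -0.134, -0.0007, 0.0001, -0.0008]
```

step_arm:
  commands: [85, 0, -0.003, -0.067, 0, 0, 0, 85, 0, -0.003, -0.134, 0, 0, 0, 85, 0, -0.003, -0.134, 0, 0, 0, 40, 0, -0.003, -0.134, 0, 0, 0, 40, 0, -0.003, -0.134, 0, 0, 0, 40, 0, -0.003, -0.134, 0, 0, 0, 40, 0, -0.003, -0.134, 0, 0, 0, 40, 0, -0.003, -0.134, 0, 0, 0, 40, 0, -0.003, -0.134, 0, 0, 0, 40, 0, -0.003, -0.134, 0, 0, 0]
  squeeze: 60

```text
clock: 5.2
position: [0.4687, 0.1961, 0.0088]
ee_rot: [0.965, -0.049, -0.257, -0.015]
ft_force: [1.0, -1.0, 6.8]
grip_width: 0.649
grasp_force: 65.2
```

```bash
python3 - <<'E'
from h import *
o=get_obs();print(o["clock"],np.round(o["joint_pos"],3),o["position"].round(4),o["ft_force"].round(1),o["grip_width"],o["grasp_force"])
# roll: keep block centre c0 + lift, tilt -30 -> 60
q=R.from_quat(o["ee_rot"]); d=q.apply([0,0,1]); c=o["position"]-.015*d; print(c.round(4))
for t,h in((-30,.04),(0,.05),(30,.05),(60,.04),(60,.01),(60,.002)):
    print(t,plan(tcp(c+[0,0,h],-6,t,.015),-6,t)[0])
E
```

```text
5.2 [ 0.059  0.742 -0.552  1.549  0.096  1.391 -2.164] [0.4687 0.1961 0.0088] [ 1.  -1.   6.8] 0.6490578723150926 65.24522066116333
[0.4762 0.1953 0.0218]
-30 [-0.0001, -0.0, 0.0667, -0.001, 0.0009, -0.0007]
0 [0.0124, -0.0013, 0.08, -0.0182, -0.1648, -0.0009]
30 [0.0248, -0.0027, 0.0834, -0.0353, -0.3306, -0.0012]
60 [0.0339, -0.0036, 0.0758, -0.0525, -0.4964, -0.0014]
60 [0.0339, -0.0036, 0.0258, -0.0525, -0.4964, -0.0014]
60 [0.0339, -0.0036, 0.0125, -0.0525, -0.4964, -0.0014]
```

step_arm:
  commands: [40, 0, 0, 0.067, 0, 0, 0, 40, 0.0124, -0.0013, 0.08, -0.0182, -0.1648, -0.0009, 40, 0.0124, -0.0013, 0.08, -0.0182, -0.1648, -0.0009, 40, 0.0124, -0.0013, 0.08, -0.0182, -0.1648, -0.0009, 40, 0.0248, -0.0027, 0.0834, -0.0353, -0.3306, -0.0012, 40, 0.0248, -0.0027, 0.0834, -0.0353, -0.3306, -0.0012, 40, 0.0248, -0.0027, 0.0834, -0.0353, -0.3306, -0.0012, 40, 0.0339, -0.0036, 0.0758, -0.0525, -0.4964, -0.0014, 40, 0.0339, -0.0036, 0.0758, -0.0525, -0.4964, -0.0014, 40, 0.0339, -0.0036, 0.0758, -0.0525, -0.4964, -0.0014]

```text
clock: 6.45
position: [0.4815, 0.1812, 0.0276]
ee_rot: [0.985, -0.046, 0.156, 0.05]
ft_force: [0.5, -1.0, -7.4]
grip_width: 0.646
grasp_force: 67.1
```

```bash
python3 - <<'E'
from h import *
o=get_obs();print(o["clock"],np.round(o["joint_pos"],3),o["position"].round(4),o["ft_force"].round(1),o["grip_width"],o["grasp_force"])
for n in("side",): im=camera(n); 
K,T=cam("side"); u,v=map(int,w2p(K,T,[.48,.195,.06])); 
cv2.imwrite("pics/r1.png",cv2.resize(im[v-50:v+50,u-66:u+66,::-1],(792,600),interpolation=cv2.INTER_CUBIC))
q=R.from_quat(o["ee_rot"]); d=q.apply([0,0,1]); c=o["position"]-.015*d; print("blk",c.round(4), np.degrees(np.arcsin(d[2])))
E
```

```text
6.45 [-0.982  0.199  0.377  2.176  0.344  0.62  -2.547] [0.4815 0.1812 0.0276] [ 0.5 -1.  -7.4] 0.6464051296698554 67.06934094429016
blk [0.4769 0.1829 0.0418] -71.17499701852121
```

View pics/r1.png

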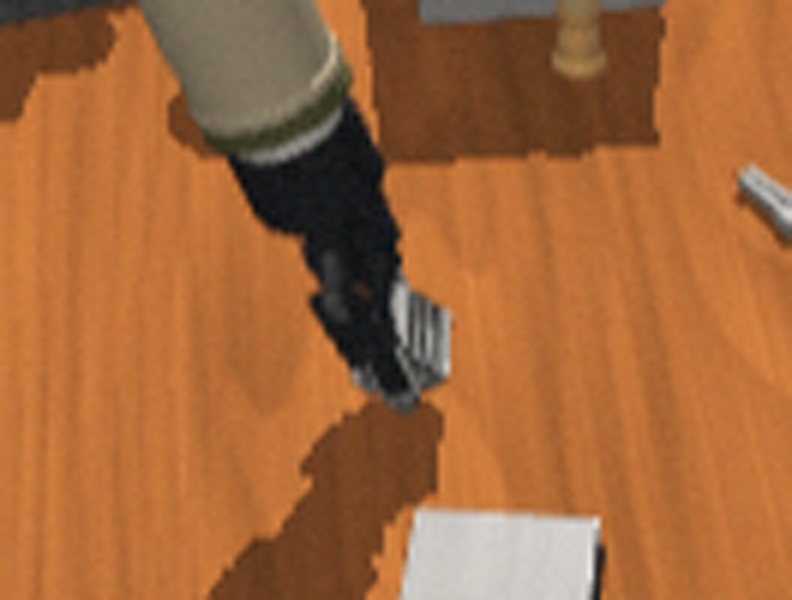

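The side view shows the block held between the fingers but tilted only part of the way. The last joint is near its limit and the elbow is tightly folded. I'll fit the arm's geometry to find a better place for the roll.

```bash
cat > kin.py <<'E'
from h import *
from scipy.optimize import least_squares as LS
LO=np.array([-2.6,-.5,-1.47,.16,-1.27,.06,-2.6]);HI=np.array([2.6,2.12,1.34,2.42,4.41,2.06,2.6])
def fk(q,p):
    h,a,e1,e2,b,e3,t=p[:7]; r=R.identity(); x=np.zeros(3)
    for ax,an,tr in(("z",-q[0],(0,0,h)),("y",q[1],(0,0,0)),("z",-q[2],(e1,0,a)),("y",q[3],(e2,0,0)),("z",-q[4],(0,0,b)),("y",q[5],(e3,0,0)),("z",-q[6]+p[7],(0,0,t))):
        r=r*R.from_euler(ax,an); x=x+r.apply(tr)
    return x,r
D=[([1.24,.333,-.065,1.461,.022,1.35,-.089],[.189,-.595,.23],[.988,.153,0,-.001]),
([.607,.371,-.293,1.371,.107,1.416,-1.254],[.573,-.2839,.2547],[1,0,-.0006,.0001]),
([.134,.121,-.643,1.687,.075,1.359,-2.095],[.4779,.1884,.2553],[1,-.0013,.0001,.0005]),
([.074,.644,-.579,1.517,.052,1.515,-2.172],[.4675,.1975,.0874],[.965,-.049,-.258,-.014]),
([.059,.742,-.552,1.549,.096,1.391,-2.164],[.4687,.1961,.0088],[.965,-.049,-.257,-.015]),
([-.982,.199,.377,2.176,.344,.62,-2.547],[.4815,.1812,.0276],[.985,-.046,.156,.05])]
def res(p):
    o=[]
    for q,x,w in D:
        X,r=fk(q,p); o+=[X-x,.3*(r*R.from_quat(w).inv()).as_rotvec()]
    return np.concatenate(o)
f=LS(res,[.33,.35,0,0,.35,0,.3,np.pi/2]); p=f.x
def ik(P,yaw,tilt,q0):
    Rt=R.from_euler("ZY",[yaw,-tilt],degrees=True)*R.from_matrix(np.diag([1,-1,-1.]))
    def g(q):
        x,r=fk(q,p); return np.r_[(x-P)*10,3*(r*Rt.inv()).as_rotvec(),.002*(q-np.array([0,.4,0,1.5,0,1.2,-1]))]
    s=LS(g,np.clip(q0,LO+.02,HI-.02),bounds=(LO+.01,HI-.01)); return s.x,np.abs(g(s.x)[:6]).max()
if __name__=="__main__":
    print(np.round(p,4),np.abs(f.fun).max().round(4))
    for X,Y,yaw in((.6,-.13,-12),(.66,-.13,-12),(.68,.15,-6),(.68,.15,12)):
        for t in(-45,-30,0,30,45,60):
            s=min((ik(tcp([X,Y,.04],yaw,t,.015),yaw,t,q0) for q0 in([.2,.5,0,1.6,0,1.3,-1.6],[.2,.3,-.5,2,.3,.6,-1.8],[-.5,.3,.5,2,.3,.6,-1.8],[.2,.9,0,2,0,.3,-1.6])),key=lambda s:s[1])
            print(X,Y,yaw,t,s[0].round(2),s[1].round(4))
    K,T=cam("side")
    for n,u,z in(("hamhead",(471,347),.02),("hamtail",(575,337),.015),("pliers",(440,243),.01),("pl2",(475,278),.01),("glassL",(480,432),.03),("glassR",(512,484),.03),("temple",(535,408),.03)): print(n,p2w(K,T,(u[0]*.64,u[1]*.64),z).round(3))
E
python3 kin.py
```

```text
[ 0.1958  0.6397 -0.0272 -0.0247  0.4876  0.0378  0.5001  1.571 ] 0.0394
0.6 -0.13 -12 -45 [ 0.15  1.04  0.19  0.99 -0.1   1.91 -1.46] 0.0
0.6 -0.13 -12 -30 [ 0.12  0.83  0.2   1.25 -0.1   1.6  -1.46] 0.0
0.6 -0.13 -12 0 [ 0.06  0.44  0.23  1.76 -0.12  0.95 -1.44] 0.0
0.6 -0.13 -12 30 [ 0.09  0.15  0.17  2.29 -0.25  0.19 -1.29] 0.0
0.6 -0.13 -12 45 [ 0.27  0.09 -0.06  2.35 -0.    0.07 -1.56] 0.4578
0.6 -0.13 -12 60 [ 0.66  0.03 -0.45  2.36  0.    0.07 -1.56] 1.0684
0.66 -0.13 -12 -45 [ 0.16  1.15  0.16  0.74 -0.1   2.04 -1.5 ] 0.0
0.66 -0.13 -12 -30 [ 0.13  0.92  0.18  1.06 -0.11  1.7  -1.49] 0.0
0.66 -0.13 -12 0 [ 0.06  0.52  0.22  1.64 -0.13  1.01 -1.46] 0.0
0.66 -0.13 -12 30 [ 0.04  0.23  0.2   2.18 -0.25  0.21 -1.32] 0.0
0.66 -0.13 -12 45 [ 0.08  0.18  0.11  2.26 -0.    0.07 -1.6 ] 0.4481
0.66 -0.13 -12 60 [-0.13  0.14  0.32  2.26  0.    0.07 -1.62] 1.0867
0.68 0.15 -6 -45 [-0.08  1.18 -0.16  0.68 -0.08  2.05 -1.88] 0.0
0.68 0.15 -6 -30 [-0.18  0.94  0.12  1.01 -0.19  1.72 -1.73] 0.0
0.68 0.15 -6 0 [-0.33  0.55  0.19  1.58 -0.11  1.03 -1.78] 0.0
0.68 0.15 -6 30 [-0.94  0.36  0.75  2.1  -0.17  0.28 -1.81] 0.0
0.68 0.15 -6 45 [-1.3   0.45  1.04  2.22 -0.    0.07 -2.12] 0.2545
0.68 0.15 -6 60 [-1.59  0.74  1.28  2.22 -0.    0.07 -2.41] 0.5582
0.68 0.15 12 -45 [-0.21  1.16 -0.01  0.69 -0.    2.05 -1.58] 0.0806
0.68 0.15 12 -30 [-0.25  0.96  0.1   0.97 -0.07  1.74 -1.52] 0.0
0.68 0.15 12 0 [-0.28  0.54  0.1   1.58 -0.06  1.02 -1.52] 0.0
0.68 0.15 12 30 [-0.32  0.26  0.14  2.14 -0.2   0.22 -1.37] 0.0
0.68 0.15 12 45 [-0.27  0.21  0.05  2.22 -0.    0.07 -1.58] 0.4355
0.68 0.15 12 60 [-0.35  0.17  0.13  2.22 -0.    0.07 -1.6 ] 1.077
hamhead [ 0.722 -0.023  0.02 ]
hamtail [ 0.942 -0.021  0.015]
pliers [0.72  0.317 0.01 ]
pl2 [0.777 0.186 0.01 ]
glassL [ 0.692 -0.23   0.03 ]
glassR [ 0.723 -0.338  0.03 ]
temple [ 0.805 -0.193  0.03 ]
```

```bash
cat > fit.py <<'E'
import kin,itertools
from kin import *
def mk(s):
    def fk(q,p):
        h,a,e1,e2,b,e3,t=p[:7]; r=R.identity(); x=np.zeros(3)
        for ax,an,tr in(("z",-q[0],(p[8],0,h)),("y",q[1],(0,0,0)),("z",s[0]*q[2],(e1,0,a)),("y",q[3],(e2,0,0)),("z",s[1]*q[4],(p[9],0,b)),("y",q[5],(e3,0,0)),("z",s[2]*q[6]+p[7],(0,0,t))):
            r=r*R.from_euler(ax,an); x=x+r.apply(tr)
        return x,r
    return fk
best=None
for s in itertools.product((-1,1),repeat=3):
  for p7 in(np.pi/2,-np.pi/2):
    kin.fk=mk(s); f=LS(res,[.33,.35,0,0,.35,0,.3,p7,0,0]); 
    print(s,np.round(f.x,3),np.abs(f.fun).max().round(4))
E
python3 fit.py
```

```text
(-1, -1, -1) [ 0.239  0.454 -0.069 -0.211  0.483 -0.025  0.367  1.571  0.04   0.199] 0.0349
(-1, -1, -1) [ 0.239  0.454 -0.069 -0.211  0.483 -0.025  0.367 -4.712  0.04   0.199] 0.0349
(-1, -1, 1) [ 0.239  0.454 -0.069 -0.211  0.483 -0.025  0.367 -0.225  0.04   0.199] 0.5938
(-1, -1, 1) [ 0.239  0.454 -0.069 -0.211  0.483 -0.025  0.367 -0.225  0.04   0.199] 0.5938
(-1, 1, -1) [ 0.227  0.401 -0.029  0.584  0.409 -0.035  0.334  1.458  0.075 -0.618] 0.1196
(-1, 1, -1) [ 0.227  0.401 -0.029  0.584  0.409 -0.035  0.334  1.458  0.075 -0.618] 0.1196
(-1, 1, 1) [ 0.227  0.401 -0.029  0.584  0.409 -0.035  0.334 -0.337  0.075 -0.618] 0.623
(-1, 1, 1) [ 0.227  0.401 -0.029  0.584  0.409 -0.035  0.334 -0.337  0.075 -0.618] 0.623
(1, -1, -1) [-0.011  0.825 -0.561  0.358  0.232  0.081  0.521  0.988  0.724 -0.116] 0.3903
(1, -1, -1) [-0.011  0.825 -0.561  0.358  0.232  0.081  0.521  0.988  0.724 -0.116] 0.3903
(1, -1, 1) [-0.011  0.825 -0.561  0.358  0.232  0.081  0.521 -0.807  0.724 -0.116] 0.7299
(1, -1, 1) [-0.011  0.825 -0.561  0.358  0.232  0.081  0.521 -1.858  0.724 -0.116] 0.859
(1, 1, -1) [-0.025  1.085 -1.022  0.838  0.246 -0.365  0.896  0.879  0.631 -0.65 ] 0.2768
(1, 1, -1) [-0.025  1.085 -1.022  0.838  0.246 -0.365  0.896  0.879  0.631 -0.65 ] 0.2768
(1, 1, 1) [-0.025  1.085 -1.022  0.838  0.246 -0.365  0.896 -0.921  0.631 -0.65 ] 0.7614
(1, 1, 1) [-0.025  1.085 -1.022  0.838  0.246 -0.365  0.896 -1.977  0.631 -0.65 ] 0.8066
```

```bash
cat > patch.py <<'E'
s=open("kin.py").read()
s=s.replace('(0,0,h)),("y",q[1],(0,0,0))','(p[8],0,h)),("y",q[1],(0,p[9],0))').replace('(e2,0,0)),("z",-q[4]','(e2,p[10],0)),("z",-q[4]').replace('("y",q[5],(e3,0,0))','("y",q[5],(e3,p[11],0))')
s=s.replace("return np.concatenate(o)","return np.concatenate(o+[.02*(p-P0)])").replace("f=LS(res,[.33,.35,0,0,.35,0,.3,np.pi/2])","P0=np.array([.33,.35,0,0,.35,0,.3,np.pi/2,0,0,0,0]);f=LS(res,P0)")
s=s.replace("np.abs(f.fun).max().round(4)","np.abs(f.fun[:36]).reshape(-1,6).max(0).round(4)")
open("kin.py","w").write(s)
E
python3 patch.py; python3 kin.py|grep -v "ham\|gla\|pl\|temp"
```

```text
[ 2.592e-01  4.447e-01  1.700e-03  1.300e-03  4.908e-01  1.200e-03
  3.388e-01  1.571e+00  3.000e-04 -2.250e-02 -2.040e-02 -3.300e-03] [0.0003 0.0002 0.0002 0.0003 0.0004 0.0002]
0.6 -0.13 -12 -45 [ 0.09  1.09  0.15  0.91 -0.14  1.94 -1.56] 0.0
0.6 -0.13 -12 -30 [ 0.06  0.87  0.16  1.19 -0.13  1.62 -1.56] 0.0
0.6 -0.13 -12 0 [ 0.    0.5   0.17  1.7  -0.1   0.95 -1.57] 0.0
0.6 -0.13 -12 30 [-0.17  0.28  0.3   2.15 -0.15  0.21 -1.54] 0.0
0.6 -0.13 -12 45 [ 0.18  0.24 -0.06  2.21  0.96  0.07 -2.59] 0.3748
0.6 -0.13 -12 60 [ 0.85  0.26 -0.69  2.19  1.13  0.07 -2.59] 0.9454
0.66 -0.13 -12 -45 [ 0.1   1.23  0.14  0.63 -0.16  2.05 -1.59] 0.0715
0.66 -0.13 -12 -30 [ 0.07  1.01  0.14  0.94 -0.14  1.73 -1.58] 0.0
0.66 -0.13 -12 0 [ 0.    0.61  0.17  1.52 -0.12  1.01 -1.58] 0.0
0.66 -0.13 -12 30 [-0.15  0.39  0.29  2.   -0.18  0.25 -1.53] 0.0
0.66 -0.13 -12 45 [ 0.06  0.34  0.04  2.08  0.93  0.07 -2.59] 0.3245
0.66 -0.13 -12 60 [ 0.24  0.31 -0.13  2.07  0.99  0.07 -2.59] 0.9558
0.68 0.15 -6 -45 [-0.17  1.27 -0.07  0.54 -0.18  2.05 -1.92] 0.096
0.68 0.15 -6 -30 [-0.23  1.05  0.05  0.85 -0.2   1.75 -1.86] 0.0
0.68 0.15 -6 0 [-0.36  0.66  0.1   1.45 -0.07  1.04 -1.91] 0.0
0.68 0.15 -6 30 [-0.9   0.5   0.6   1.92 -0.06  0.33 -2.05] 0.0
0.68 0.15 -6 45 [-1.2   0.6   0.86  2.06  0.33  0.07 -2.59] 0.1391
0.68 0.15 -6 60 [-1.57  1.05  1.19  2.07 -1.26  0.07 -1.43] 0.4089
0.68 0.15 12 -45 [-0.31  1.25  0.16  0.57 -0.17  2.05 -1.59] 0.1728
0.68 0.15 12 -30 [-0.29  1.07  0.06  0.81 -0.07  1.78 -1.61] 0.0
0.68 0.15 12 0 [-0.31  0.65  0.04  1.44 -0.03  1.04 -1.63] 0.0
0.68 0.15 12 30 [-0.47  0.42  0.19  1.93 -0.09  0.27 -1.6 ] 0.0
0.68 0.15 12 45 [-0.67  0.41  0.4   2.05 -1.26  0.07 -0.48] 0.2673
0.68 0.15 12 60 [-0.77  0.39  0.51  2.04 -1.26  0.07 -0.5 ] 0.9093
```

```bash
cat > scan.py <<'E'
from kin import *
for X,Y in((.55,.17),(.56,-.13)):
  for yaw in range(-30,211,30):
    r=[]
    q=None
    for t in(-60,-50,-45,-40,-30,0,30,40,45,50,60):
        P=tcp([X,Y,.04],yaw,t,.015)
        S=[ik(P,yaw,t,q0) for q0 in([-.2,.5,0,1.6,0,1.3,-1.6],[-.2,.5,0,1.6,0,1.3,0],[-.2,.5,0,1.6,0,1.3,1.6],[-.3,.7,.5,1.5,.9,1.,0],[-.3,.7,-.5,1.5,-.9,1.,0])]
        s=min(S,key=lambda s:s[1]); r.append(f"{t}:{'ok' if s[1]<.01 else '--'}")
    print(X,Y,yaw,*r)
E
python3 scan.py
```

```text
0.55 0.17 -30 -60:ok -50:ok -45:ok -40:ok -30:ok 0:ok 30:ok 40:ok 45:ok 50:ok 60:ok
0.55 0.17 0 -60:-- -50:ok -45:ok -40:ok -30:ok 0:ok 30:ok 40:ok 45:ok 50:ok 60:ok
0.55 0.17 30 -60:-- -50:ok -45:ok -40:ok -30:ok 0:ok 30:ok 40:-- 45:-- 50:-- 60:--
0.55 0.17 60 -60:ok -50:ok -45:ok -40:ok -30:ok 0:ok 30:ok 40:ok 45:ok 50:ok 60:ok
0.55 0.17 90 -60:ok -50:ok -45:ok -40:ok -30:ok 0:ok 30:ok 40:ok 45:ok 50:ok 60:ok
0.55 0.17 120 -60:ok -50:ok -45:ok -40:ok -30:ok 0:ok 30:ok 40:ok 45:ok 50:ok 60:ok
0.55 0.17 150 -60:ok -50:ok -45:ok -40:ok -30:ok 0:ok 30:ok 40:ok 45:ok 50:ok 60:ok
0.55 0.17 180 -60:ok -50:ok -45:ok -40:ok -30:ok 0:ok 30:ok 40:ok 45:ok 50:ok 60:--
0.55 0.17 210 -60:-- -50:ok -45:ok -40:ok -30:ok 0:ok 30:ok 40:ok 45:ok 50:ok 60:--
0.56 -0.13 -30 -60:-- -50:ok -45:ok -40:ok -30:ok 0:ok 30:ok 40:ok 45:ok 50:ok 60:ok
0.56 -0.13 0 -60:-- -50:ok -45:ok -40:ok -30:ok 0:ok 30:ok 40:ok 45:ok 50:ok 60:--
0.56 -0.13 30 -60:ok -50:ok -45:ok -40:ok -30:ok 0:ok 30:ok 40:ok 45:ok 50:ok 60:ok
0.56 -0.13 60 -60:ok -50:ok -45:ok -40:ok -30:ok 0:ok 30:ok 40:ok 45:ok 50:ok 60:ok
0.56 -0.13 90 -60:ok -50:ok -45:ok -40:ok -30:ok 0:ok 30:ok 40:ok 45:ok 50:ok 60:ok
0.56 -0.13 120 -60:ok -50:ok -45:ok -40:ok -30:ok 0:ok 30:ok 40:ok 45:ok 50:ok 60:ok
0.56 -0.13 150 -60:ok -50:ok -45:ok -40:ok -30:ok 0:ok 30:ok 40:ok 45:ok 50:ok 60:--
0.56 -0.13 180 -60:-- -50:ok -45:ok -40:ok -30:ok 0:ok 30:ok 40:ok 45:ok 50:ok 60:--
0.56 -0.13 210 -60:ok -50:ok -45:ok -40:ok -30:ok 0:ok 30:ok 40:ok 45:ok 50:ok 60:ok
```

```bash
python3 - <<'E'
from kin import *
o=get_obs()
print(plan(tcp([.53,.25,.12],78,0,.015),78,0)[0])
q0=o["joint_pos"]
for t in(0,15,30,45,60,-30,-45):
    q0,e=ik(tcp([.53,.25,.06],78,t,.015),78,t,q0 if t!=-30 else [-.2,.5,0,1.6,0,1.3,-.4]); print(t,q0.round(2),e.round(3))
E
```

```text
[0.0829, 0.1122, 0.1301, -0.0414, 0.1068, 0.4569]
0 [-0.3   0.44 -0.27  1.75  0.13  0.98 -0.83] 0.0
15 [-0.09  0.37 -0.36  1.87 -0.12  0.77 -0.55] 0.0
30 [ 0.22  0.4  -0.55  1.96 -0.44  0.63 -0.15] 0.0
45 [ 0.81  0.73 -1.12  2.01 -0.21  0.49 -0.13] 0.0
60 [ 1.03  1.13 -1.29  2.04  0.02  0.44 -0.09] 0.0
-30 [-0.61  0.69 -0.12  1.45  0.39  1.46 -1.06] 0.0
-45 [-0.72  0.84 -0.04  1.3   0.45  1.69 -1.08] 0.0
```

```bash
python3 - <<'E'
from kin import *
res=[]
for X,Y in((.5,.25),(.53,.2),(.56,.25),(.6,.2),(.56,-.13),(.6,-.13)):
  for yaw in range(-30,150,15):
    for s in(60,-60):
      for q0 in([-.2,.5,0,1.6,0,1.3,-.4],[-.3,.7,.5,1.5,.9,1.,0],[-.3,.7,-.5,1.5,-.9,1.,0]):
        m=9;e=0;path=[]
        q=np.array(q0)
        for f in np.linspace(0,1,5):
            t=f*s
            q,ee=ik(tcp([X,Y,.05],yaw,t,.015),yaw,t,q); e=max(e,ee); path.append(q)
            m=min(m,(q-LO).min(),(HI-q).min())
        st=np.abs(np.diff(path,axis=0)).max()
        if e<.01: res.append((round(m,2),round(st,2),X,Y,yaw,s,q.round(2).tolist()))
res.sort(key=lambda r:-r[0])
for s in(60,-60):
    for r in [r for r in res if r[5]==s][:8]: print(*r)
E
```

```text
0.74 0.24 0.56 0.25 120 60 [0.41, 1.01, -0.73, 1.41, -0.37, 1.32, 0.52]
0.74 0.24 0.56 0.25 120 60 [0.41, 1.01, -0.73, 1.41, -0.37, 1.32, 0.52]
0.74 0.24 0.56 0.25 120 60 [0.41, 1.01, -0.73, 1.41, -0.37, 1.32, 0.52]
0.73 0.25 0.6 0.2 105 60 [0.55, 0.98, -0.74, 1.49, -0.44, 1.18, 0.49]
0.73 0.25 0.6 0.2 105 60 [0.55, 0.98, -0.74, 1.49, -0.44, 1.18, 0.49]
0.73 0.25 0.6 0.2 105 60 [0.55, 0.98, -0.74, 1.49, -0.44, 1.18, 0.49]
0.64 0.27 0.56 0.25 105 60 [0.57, 0.96, -0.83, 1.62, -0.43, 1.05, 0.46]
0.64 0.27 0.56 0.25 105 60 [0.57, 0.96, -0.83, 1.62, -0.43, 1.05, 0.46]
0.68 0.26 0.6 0.2 120 -60 [-0.82, 0.77, -0.03, 1.65, 1.01, 1.38, -0.88]
0.68 0.26 0.6 0.2 120 -60 [-0.82, 0.77, -0.03, 1.65, 1.01, 1.38, -0.88]
0.68 0.26 0.6 0.2 120 -60 [-0.82, 0.77, -0.03, 1.65, 1.01, 1.38, -0.88]
0.67 0.29 0.6 -0.13 90 -60 [-0.43, 0.75, 0.14, 1.71, 0.93, 1.3, -0.86]
0.67 0.29 0.6 -0.13 90 -60 [-0.43, 0.75, 0.14, 1.71, 0.93, 1.3, -0.86]
0.67 0.29 0.6 -0.13 90 -60 [-0.43, 0.75, 0.14, 1.71, 0.93, 1.3, -0.86]
0.61 0.29 0.56 -0.13 75 -60 [-0.4, 0.79, 0.15, 1.62, 0.75, 1.45, -0.91]
0.61 0.29 0.56 -0.13 75 -60 [-0.4, 0.79, 0.15, 1.62, 0.75, 1.45, -0.91]
```

```bash
python3 - <<'E'
from h import *
P1=tcp([.6,.2,.10],105,0,.015); a,q1=plan(P1,105,0); print(a)
for t,z in((30,.1),(60,.08),(60,.026)): print(t,plan(tcp([.6,.2,z],105,t,.015),105,t,P1,q1)[0])
E
```

```text
[0.1995, 0.0289, 0.0968, -0.0699, 0.1009, 0.6051]
30 [-0.0032, 0.0121, 0.0033, 0.161, 0.0431, -0.0]
60 [-0.0056, 0.0209, -0.0208, 0.322, 0.0863, 0.0]
60 [-0.0056, 0.0209, -0.1108, 0.322, 0.0863, 0.0]
```

step_arm:
  commands: [40, 0.1, 0.015, 0.0968, -0.02, 0.03, 0.18, 40, 0.2, 0.029, 0.0968, -0.0699, 0.1009, 0.6051, 40, 0.2, 0.029, 0.0968, -0.0699, 0.1009, 0.6051, 40, 0.2, 0.029, 0.0968, -0.0699, 0.1009, 0.6051, 40, 0.2, 0.029, 0.0968, -0.0699, 0.1009, 0.6051, 40, 0.2, 0.029, 0.0968, -0.0699, 0.1009, 0.6051, 40, 0.2, 0.029, 0.0968, -0.0699, 0.1009, 0.6051, 40, 0.2, 0.029, 0.0968, -0.0699, 0.1009, 0.6051, 40, 0.2, 0.029, 0.0968, -0.0699, 0.1009, 0.6051, 40, 0.2, 0.029, 0.0968, -0.0699, 0.1009, 0.6051]

```text
clock: 7.75
position: [0.6017, 0.1982, 0.0859]
ee_rot: [0.673, 0.74, 0.015, 0.004]
ft_force: [0.0, 0.0, -7.3]
grip_width: 0.646
grasp_force: 67.0
```

```bash
python3 - <<'E'
from h import *
o=get_obs(); print(o["clock"],np.round(o["joint_pos"],3),o["grip_width"])
for t,z in((0,.1),(30,.1),(60,.08),(60,.026)): print(t,plan(tcp([.6,.2,z],105,t,.015),105,t)[0])
E
```

```text
7.75 [-0.391  0.44   0.004  1.631 -0.009  1.039 -0.288] 0.6464540439997569
0 [-0.0029, 0.003, -0.0015, -0.0061, 0.0082, 0.0532]
30 [-0.0061, 0.0151, 0.0019, 0.1582, 0.0375, 0.0545]
60 [-0.0085, 0.0239, -0.0223, 0.3225, 0.0665, 0.0532]
60 [-0.0085, 0.0239, -0.1123, 0.3225, 0.0665, 0.0532]
```

step_arm:
  commands: [40, -0.0061, 0.0151, 0.0019, 0.1582, 0.0375, 0.0545, 40, -0.0061, 0.0151, 0.0019, 0.1582, 0.0375, 0.0545, 40, -0.0061, 0.0151, 0.0019, 0.1582, 0.0375, 0.0545, 40, -0.0085, 0.0239, -0.0223, 0.3225, 0.0665, 0.0532, 40, -0.0085, 0.0239, -0.0223, 0.3225, 0.0665, 0.0532, 40, -0.0085, 0.0239, -0.0223, 0.3225, 0.0665, 0.0532, 40, -0.0085, 0.0239, -0.0223, 0.3225, 0.0665, 0.0532, 40, -0.0085, 0.0239, -0.08, 0.3225, 0.0665, 0.0532, 40, -0.0085, 0.0239, -0.08, 0.3225, 0.0665, 0.0532, 40, -0.0085, 0.0239, -0.08, 0.3225, 0.0665, 0.0532]

```text
clock: 9.0
position: [0.5978, 0.2137, 0.0399]
ee_rot: [0.529, 0.686, 0.304, -0.396]
ft_force: [0.9, -0.3, -7.3]
grip_width: 0.646
grasp_force: 67.2
```

```bash
python3 - <<'E'
from h import *
o=get_obs(); print(o["clock"],np.round(o["joint_pos"],3),o["grip_width"])
print(plan(tcp([.6,.2,.022],105,60,.015),105,60)[0])
im=camera("side");K,T=cam("side"); u,v=map(int,w2p(K,T,[.6,.2,.04])); 
cv2.imwrite("pics/r2.png",cv2.resize(im[v-60:v+60,u-80:u+80,::-1],(800,600),interpolation=cv2.INTER_CUBIC))
E
```

```text
9.0 [ 0.25   0.854 -0.29   1.516 -0.808  1.29   0.715] 0.6464878599196702
[-0.0019, -0.0019, -0.0424, 0.0008, -0.0001, 0.0012]
```

View pics/r2.png

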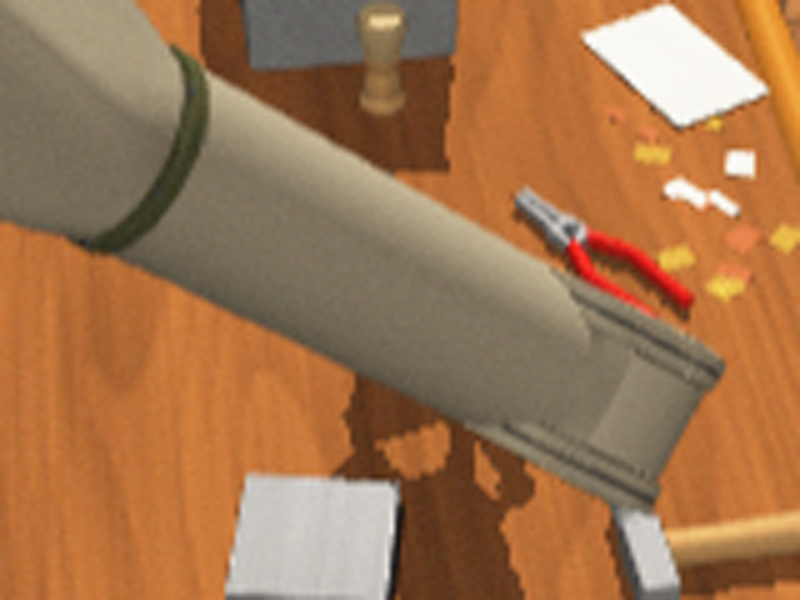

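step_arm:
  commands: [40, -0.0019, -0.0019, -0.03, 0.0008, 0, 0.0012, 40, -0.0019, -0.0019, -0.036, 0.0008, 0, 0.0012, 40, -0.0019, -0.0019, -0.039, 0.0008, 0, 0.0012, 40, -0.0019, -0.0019, -0.041, 0.0008, 0, 0.0012, 40, -0.0019, -0.0019, -0.0425, 0.0008, 0, 0.0012, 40, -0.0019, -0.0019, -0.0435, 0.0008, 0, 0.0012, 40, -0.0019, -0.0019, -0.0445, 0.0008, 0, 0.0012, 40, -0.0019, -0.0019, -0.0445, 0.0008, 0, 0.0012, 40, -0.0019, -0.0019, -0.0445, 0.0008, 0, 0.0012, 40, -0.0019, -0.0019, -0.0445, 0.0008, 0, 0.0012]

```text
clock: 10.3
position: [0.5962, 0.2117, 0.0125]
ee_rot: [0.527, 0.686, 0.304, -0.398]
ft_force: [-4.0, -3.8, 5.3]
grip_width: 0.646
grasp_force: 68.7
```

step_arm:
  commands: [70, 0, 0, 0, 0, 0, 0, 70, 0, 0, 0, 0, 0, 0, 80, 0, 0, 0, 0, 0, 0, 85, 0, 0, 0, 0, 0, 0, 85, 0, 0, 0, 0, 0, 0, 85, 0.015, -0.056, 0.034, 0, 0, 0, 85, 0.03, -0.112, 0.067, 0, 0, 0, 85, 0.04, -0.112, 0.17, 0, 0, 0, 85, 0.04, -0.03, 0.27, -0.16, -0.043, 0, 85, 0.04, -0.03, 0.27, -0.16, -0.043, 0]

```text
clock: 11.55
position: [0.6212, 0.1961, 0.1776]
ee_rot: [0.575, 0.749, 0.202, -0.259]
ft_force: [0.2, 0.6, -0.6]
grip_width: 0.995
grasp_force: 0.0
```

```bash
python3 - <<'E'
from h import *
o=get_obs(); print(o["clock"],np.round(o["joint_pos"],3),o["grip_width"])
print(plan([.63,.2,.24],105,0)[0])
E
```

```text
11.55 [ 0.09   0.537 -0.199  1.453 -0.575  1.331  0.364] 0.9950074734341011
[0.0147, 0.0064, 0.1041, -0.2062, -0.0536, -0.0001]
```

step_arm:
  commands: [85, -0.0353, 0.0565, 0.104, -0.2062, -0.0536, 0, 85, -0.0353, 0.0565, 0.104, -0.2062, -0.0536, 0, 85, -0.0353, 0.0565, 0.104, -0.2062, -0.0536, 0, 85, -0.0353, 0.0565, 0.104, -0.2062, -0.0536, 0, 85, -0.0353, 0.0565, 0.104, -0.2062, -0.0536, 0, 85, -0.0353, 0.0565, 0.104, -0.2062, -0.0536, 0, 85, -0.0353, 0.0565, 0.104, -0.2062, -0.0536, 0, 85, -0.0353, 0.0565, 0.104, -0.2062, -0.0536, 0, 85, -0.0353, 0.0565, 0.104, -0.2062, -0.0536, 0, 85, -0.0353, 0.0565, 0.104, -0.2062, -0.0536, 0]

```text
clock: 12.8
position: [0.5989, 0.2274, 0.2353]
ee_rot: [0.611, 0.792, -0.001, -0.003]
ft_force: [0.2, 0.7, 0.5]
grip_width: 0.995
grasp_force: 0.0
```

```bash
python3 - <<'E'
from h import *
o=get_obs();im=camera("wrist");np.savez("s2.npz",im=im,pos=o["position"],q=o["ee_rot"])
print(o["clock"],o["position"].round(4))
cv2.imwrite("pics/s2.png",cv2.resize(im[:288,64:448,::-1],(800,600),interpolation=cv2.INTER_CUBIC))
E
```

```text
12.8 [0.5989 0.2274 0.2353]
```

View pics/s2.png

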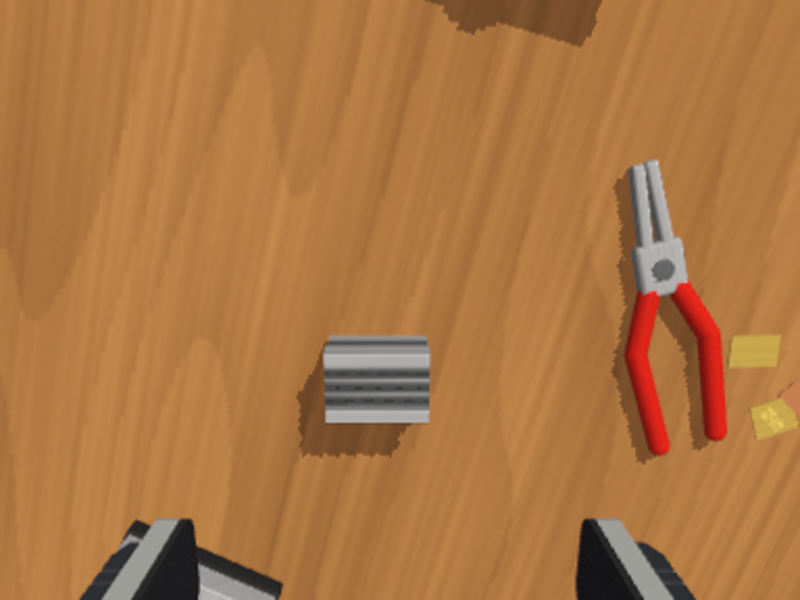

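The crop shows the block flat with its three narrow grooves up, corners about (324,352), (429,352), (429,423) and (324,423). The wide-groove face points up-image, which is the tool's +x, so another roll in the same direction brings it on top.

```bash
python3 - <<'E'
from kin import *
a=np.load("s2.npz");K,T=cam("wrist",dict(position=a["pos"],ee_rot=a["q"]))
P=np.array([p2w(K,T,(64+u*.48,v*.48),.04) for u,v in[(324,352),(429,352),(429,423),(324,423)]])
print(P.round(4).tolist()); c=P.mean(0); e=P[1]-P[0]; print(c, np.hypot(*e[:2]),np.hypot(*(P[2]-P[1])[:2]),np.degrees(np.arctan2(e[1],e[0]))+90)
c[2]=.02; yaw=105
for t,z in((-30,.08),(-30,.002)): print(plan(tcp(c+[0,0,z],yaw,t,.015),yaw,t)[0], ik(tcp(c+[0,0,z],yaw,t,.015),yaw,t,get_obs()["joint_pos"])[0].round(2))
E
```

```text
[[0.568, 0.2128, 0.04], [0.6212, 0.2268, 0.04], [0.632, 0.1887, 0.04], [0.577, 0.1741, 0.04]]
[0.5995518  0.20059971 0.04      ] 0.05502609070555784 0.03964093253800331 104.75430152859761
[0.0044, -0.057, -0.2472, -0.162, -0.0446, 0.0019] [-0.52  0.58 -0.16  1.54  0.59  1.31 -0.64]
[0.0044, -0.057, -0.3772, -0.162, -0.0446, 0.0019] [-0.54  0.67 -0.13  1.57  0.61  1.2  -0.7 ]
```

step_arm:
  commands: [85, 0.0044, -0.057, -0.15, -0.162, -0.0446, 0.0019, 85, 0.0044, -0.057, -0.2, -0.162, -0.0446, 0.0019, 85, 0.0044, -0.057, -0.25, -0.162, -0.0446, 0.0019, 85, 0.0044, -0.057, -0.25, -0.162, -0.0446, 0.0019, 85, 0.0044, -0.057, -0.32, -0.162, -0.0446, 0.0019, 85, 0.0044, -0.057, -0.377, -0.162, -0.0446, 0.0019, 85, 0.0044, -0.057, -0.377, -0.162, -0.0446, 0.0019, 40, 0.0044, -0.057, -0.377, -0.162, -0.0446, 0.0019, 40, 0.0044, -0.057, -0.377, -0.162, -0.0446, 0.0019, 40, 0.0044, -0.057, -0.377, -0.162, -0.0446, 0.0019]

```text
clock: 14.1
position: [0.6027, 0.1939, 0.012]
ee_rot: [0.589, 0.766, -0.156, 0.206]
ft_force: [-2.7, -0.2, 7.9]
grip_width: 0.649
grasp_force: 65.5
```

```bash
python3 - <<'E'
from h import *
o=get_obs(); print(o["clock"],np.round(o["joint_pos"],3),o["grip_width"],o["grasp_force"],o["ft_force"].round(1))
P=np.array([.5996,.2006,.02]); d=R.from_quat(o["ee_rot"]).as_matrix()
v=d.T@(P-o["position"]); print("block centre in tool",v.round(4))
for t,h in((-30,.04),(0,.05),(30,.05),(60,.04)):
    Rt=R.from_quat(plan(P,105,t)[1]); tc=P+[0,0,h]-Rt.apply(v); print(t,plan(tc,105,t)[0])
E
```

```text
14.1 [-0.627  0.663 -0.019  1.572  0.541  1.174 -0.664] 0.6487191393714129 65.54230034351349 [-2.7 -0.2  7.9]
block centre in tool [ 0.0023 -0.0012 -0.0105]
-30 [-0.0, -0.0, 0.0667, -0.0004, 0.0009, 0.0001]
0 [-0.0022, 0.008, 0.079, 0.1606, 0.044, 0.0004]
30 [-0.0046, 0.017, 0.0794, 0.3216, 0.087, 0.0006]
60 [-0.0066, 0.0246, 0.0678, 0.4826, 0.13, 0.0009]
```

step_arm:
  commands: [40, 0, 0, 0.067, 0, 0, 0, 40, -0.0022, 0.008, 0.079, 0.1606, 0.044, 0.0004, 40, -0.0022, 0.008, 0.079, 0.1606, 0.044, 0.0004, 40, -0.0022, 0.008, 0.079, 0.1606, 0.044, 0.0004, 40, -0.0046, 0.017, 0.0794, 0.3216, 0.087, 0.0006, 40, -0.0046, 0.017, 0.0794, 0.3216, 0.087, 0.0006, 40, -0.0046, 0.017, 0.0794, 0.3216, 0.087, 0.0006, 40, -0.0066, 0.0246, 0.0678, 0.4826, 0.13, 0.0009, 40, -0.0066, 0.0246, 0.0678, 0.4826, 0.13, 0.0009, 40, -0.0066, 0.0246, 0.0678, 0.4826, 0.13, 0.0009]

```text
clock: 15.35
position: [0.5988, 0.2051, 0.0493]
ee_rot: [0.527, 0.687, 0.306, -0.396]
ft_force: [-0.5, 0.4, -8.7]
grip_width: 0.648
grasp_force: 67.6
```

```bash
python3 - <<'E'
from h import *
o=get_obs(); print(o["clock"],np.round(o["joint_pos"],3),o["grip_width"],o["ft_force"].round(1))
v=np.array([.0023,-.0012,-.0105]); P=np.array([.5996,.2006,.02])
for h in(0,.005,.02):
    Rt=R.from_quat(plan(P,105,60)[1]); print(h,plan(P+[0,0,h]-Rt.apply(v),105,60)[0])
E
```

```text
15.35 [ 0.394  0.884 -0.482  1.5   -0.664  1.253  0.631] 0.6483746027241855 [-0.5  0.4 -8.7]
0 [-0.0001, 0.0059, -0.061, -0.0005, 0.0008, 0.0]
0.005 [-0.0001, 0.0059, -0.0526, -0.0005, 0.0008, 0.0]
0.02 [-0.0001, 0.0059, -0.0276, -0.0005, 0.0008, 0.0]
```

step_arm:
  commands: [40, 0, 0.0059, -0.04, 0, 0.0008, 0, 40, 0, 0.0059, -0.05, 0, 0.0008, 0, 40, 0, 0.0059, -0.054, 0, 0.0008, 0, 40, 0, 0.0059, -0.057, 0, 0.0008, 0, 40, 0, 0.0059, -0.059, 0, 0.0008, 0, 40, 0, 0.0059, -0.0605, 0, 0.0008, 0, 40, 0, 0.0059, -0.0615, 0, 0.0008, 0, 40, 0, 0.0059, -0.0615, 0, 0.0008, 0, 40, 0, 0.0059, -0.0615, 0, 0.0008, 0, 40, 0, 0.0059, -0.0615, 0, 0.0008, 0]

```text
clock: 16.6
position: [0.5976, 0.2117, 0.0131]
ee_rot: [0.526, 0.688, 0.303, -0.398]
ft_force: [-0.2, -1.6, -4.2]
grip_width: 0.646
grasp_force: 67.9
```

step_arm:
  commands: [70, 0, 0, 0, 0, 0, 0, 70, 0, 0, 0, 0, 0, 0, 80, 0, 0, 0, 0, 0, 0, 85, 0, 0, 0, 0, 0, 0, 85, 0, 0, 0, 0, 0, 0, 85, 0.015, -0.056, 0.034, 0, 0, 0, 85, 0.03, -0.112, 0.067, 0, 0, 0, 85, 0.04, -0.112, 0.17, 0, 0, 0, 85, 0.03, -0.03, 0.27, -0.16, -0.043, 0, 85, 0.02, 0, 0.33, -0.32, -0.086, 0]

```text
clock: 17.85
position: [0.6098, 0.2123, 0.2129]
ee_rot: [0.575, 0.75, 0.199, -0.26]
ft_force: [0.7, 0.5, 0.2]
grip_width: 0.998
grasp_force: 0.0
```

```bash
python3 - <<'E'
from h import *
print(plan([.57,.21,.22],78,0)[0])
E
```

```text
[-0.0664, -0.0039, 0.0119, -0.2144, -0.0059, -0.1443]
```

step_arm:
  commands: [85, -0.083, -0.07, 0.095, -0.2144, -0.0059, -0.1443, 85, -0.083, -0.07, 0.095, -0.2144, -0.0059, -0.1443, 85, -0.083, -0.07, 0.095, -0.2144, -0.0059, -0.1443, 85, -0.083, -0.07, 0.095, -0.2144, -0.0059, -0.1443, 85, -0.083, -0.07, 0.095, -0.2144, -0.0059, -0.1443, 85, -0.083, -0.07, 0.095, -0.2144, -0.0059, -0.1443, 85, -0.083, -0.07, 0.095, -0.2144, -0.0059, -0.1443, 85, -0.083, -0.07, 0.095, -0.2144, -0.0059, -0.1443, 85, -0.083, -0.07, 0.095, -0.2144, -0.0059, -0.1443, 85, -0.083, -0.07, 0.095, -0.2144, -0.0059, -0.1443]

```text
clock: 19.1
position: [0.5598, 0.1693, 0.2679]
ee_rot: [0.777, 0.629, 0.001, -0.002]
ft_force: [-0.5, 0.3, 0.1]
grip_width: 1.0
grasp_force: 0.0
```

```bash
python3 - <<'E'
from h import *
o=get_obs();im=camera("wrist");np.savez("s3.npz",im=im,pos=o["position"],q=o["ee_rot"])
print(o["clock"],o["position"].round(4),o["ee_rot"].round(4),w2p(*cam("wrist",o),[.6,.2,.04]),w2p(*cam("wrist",o),[.514,.004,.035]))
cv2.imwrite("pics/s3.png",cv2.resize(im[:,:,::-1],(800,600),interpolation=cv2.INTER_CUBIC))
E
```

```text
19.1 [0.5598 0.1693 0.2679] [ 7.770e-01  6.294e-01  7.000e-04 -2.500e-03] [278.77533262 124.26651496] [242.38870776 279.81244568]
```

View pics/s3.png

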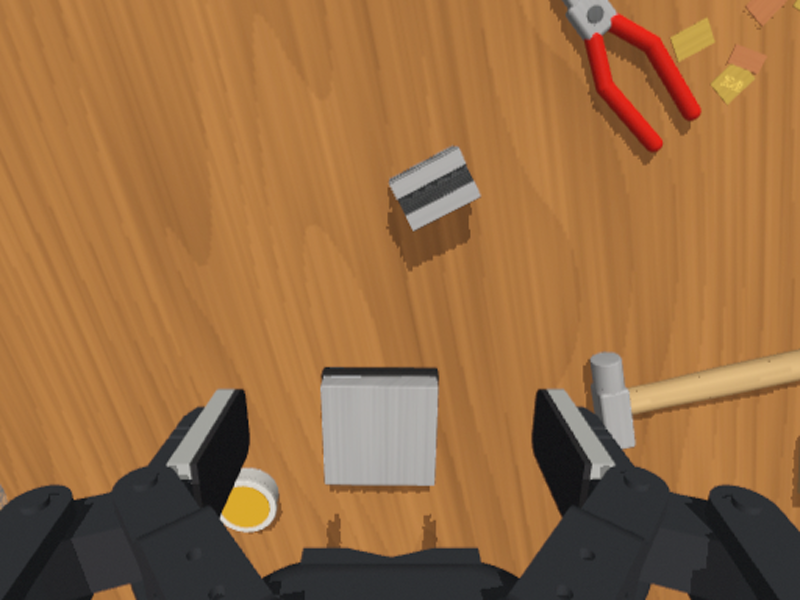

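The wide groove is now on top: the block's centre is near (434,187). The bench top spans about (321,377) to (436,486), nearly square with the picture.

```bash
cat >> h.py <<'E'
def rect(f,roi,z,lo=110):
    "minimum-area rectangle, in world mm, of the grey bright patch in roi (u0,u1,v0,v1 at 800x600)"
    a=np.load(f);K,T=cam("wrist",dict(position=a["pos"],ee_rot=a["q"])); u0,u1,v0,v1=[int(x*.64) for x in roi]
    hsv=cv2.cvtColor(a["im"],cv2.COLOR_RGB2HSV)[v0:v1,u0:u1]
    m=((hsv[...,1]<50)&(hsv[...,2]>lo)).astype(np.uint8); v,u=np.nonzero(m)
    W=np.array([p2w(K,T,(x+u0,y+v0),z)[:2]*1000 for x,y in zip(u,v)],np.float32)
    return cv2.minAreaRect(W),len(u)
E
python3 - <<'E'
from h import *
for lo in(90,110,140):
    print(lo,rect("s3.npz",(300,460,360,500),.035,lo),rect("s3.npz",(370,500,135,245),.04,lo))
a=np.load("s3.npz")["im"];h=cv2.cvtColor(a,cv2.COLOR_RGB2HSV)
print(h[int(430*.64),int(380*.64)],h[int(373*.64),int(380*.64)],h[230:252,243,2],h[300:316,243,2],h[300:316,243,1])
E
```

```text
90 (((515.328369140625, 9.342021942138672), (109.61380767822266, 98.77046203613281), 77.73332214355469), 5069) (((599.5527954101562, 204.7098846435547), (55.6564826965332, 41.647953033447266), 15.505731582641602), 1254)
110 (((515.2992553710938, 9.208152770996094), (109.3398208618164, 98.77046203613281), 77.73332214355469), 5051) (((599.5527954101562, 204.7098846435547), (55.6564826965332, 41.647953033447266), 15.505731582641602), 1228)
140 (((515.1867065429688, 8.690582275390625), (108.067626953125, 98.77046203613281), 77.73332214355469), 4992) (((599.7481079101562, 203.94384765625), (55.65824890136719, 40.02189254760742), 15.450579643249512), 1061)
[ 23   6 174] [15 12 42] [186 187 187 187 170  72  37  37  42  50  87 140 156 156 154 155 161 172
 178 174 174 174] [171 170 170 170 170 170 169 169 170 163 139 121 120 120 138 169] [  6   6   6   6   6   8   8   8   9  14  55 169 164 166 168 164]
```

```bash
python3 - <<'E'
from h import *
a=np.load("s3.npz");K,T=cam("wrist",dict(position=a["pos"],ee_rot=a["q"]))
im=cv2.cvtColor(a["im"],cv2.COLOR_RGB2GRAY)
for r in range(240,250): print(r,im[r,208:280:8])
for r0,r1 in((244.5,310),(245.5,310),(246.5,310)):
    A,B=p2w(K,T,(243,r0),.035),p2w(K,T,(243,r1),.035); print(r0,np.hypot(*(A-B)[:2]).round(4),((A+B)/2).round(4))
r=im[280]; print(r[200:214],r[272:286]); L,Rr=[np.flatnonzero(r[200:286]>120)[i]+200 for i in(0,-1)]; A,B=p2w(K,T,(L-.5,280),.035),p2w(K,T,(Rr+.5,280),.035); print(L,Rr,np.hypot(*(A-B)[:2]),(A+B)/2)
E
```

```text
240 [ 98 117 117  81  83  83  82  91  87]
241 [148 170 171 132 136 135 133 142 139]
242 [149 149 149 148 153 151 149 149 151]
243 [150 152 151 151 155 152 153 152 152]
244 [149 153 150 153 156 152 154 152 154]
245 [149 152 152 155 155 152 155 152 156]
246 [163 163 161 164 161 155 157 157 158]
247 [182 182 180 180 177 168 167 169 168]
248 [172 175 173 178 177 175 175 179 181]
249 [171 174 171 175 174 170 170 172 172]
244.5 0.1029 [0.5153 0.0059 0.035 ]
245.5 0.1014 [0.5151 0.0052 0.035 ]
246.5 0.0999 [0.515  0.0045 0.035 ]
[139 140 141 141 139 138 140 169 170 172 172 175 177 173] [168 169 173 173 174 172 170 129 120 118 116 115 113 114]
200 279 0.10909556327015214 [0.51006186 0.00452936 0.035     ]
```

```bash
python3 - <<'E'
from h import *
for z in(.08,.008): print(plan([.5997,.2037,z],105.5,0)[0])
E
```

```text
[0.0666, 0.0571, -0.3131, -0.0013, -0.001, 0.1526]
[0.0666, 0.0571, -0.4331, -0.0013, -0.001, 0.1526]
```

step_arm:
  commands: [85, 0.0666, 0.0571, -0.2, 0, 0, 0.1526, 85, 0.0666, 0.0571, -0.3, 0, 0, 0.1526, 85, 0.0666, 0.0571, -0.3131, 0, 0, 0.1526, 85, 0.0666, 0.0571, -0.38, 0, 0, 0.1526, 85, 0.0666, 0.0571, -0.4331, 0, 0, 0.1526, 85, 0.0666, 0.0571, -0.4331, 0, 0, 0.1526, 40, 0.0666, 0.0571, -0.4331, 0, 0, 0.1526, 40, 0.0666, 0.0571, -0.4331, 0, 0, 0.1526, 40, 0.0666, 0.0571, -0.4331, 0, 0, 0.1526, 40, 0.0666, 0.0571, -0.4331, 0, 0, 0.1526]

```text
clock: 20.4
position: [0.6008, 0.2044, 0.0105]
ee_rot: [0.605, 0.796, 0.001, -0.002]
ft_force: [-1.8, -0.8, 6.4]
grip_width: 0.646
grasp_force: 66.8
```

```bash
python3 - <<'E'
from h import *
o=get_obs(); print(o["clock"],o["position"].round(4),o["grip_width"],o["grasp_force"],o["ft_force"].round(1))
e=R.from_quat(o["ee_rot"]).as_euler("ZYX",degrees=True); print(e.round(2))
# keep block-in-hand offset: TCP xy assumed block centre along closing; across: block est - tcp
off=np.array([.5997,.2037])-o["position"][:2]; off=R.from_euler("z",77.7-105.5,degrees=True).apply([*off,0])[:2]; print(off.round(4))
for z in(.09,.043+.003,.043): print(plan([.5147-off[0],.0043-off[1],z],77.7,0)[0])
E
```

```text
20.4 [0.6008 0.2044 0.0105] 0.6459539118983834 66.77248924970627 [-1.8 -0.8  6.4]
[105.51  -0.24 179.99]
[-0.0013 -0.0001]
[-0.1413, -0.3333, 0.1325, -0.0013, 0.0, -0.1545]
[-0.1413, -0.3333, 0.0592, -0.0013, 0.0, -0.1545]
[-0.1413, -0.3333, 0.0542, -0.0013, 0.0, -0.1545]
```

step_arm:
  commands: [40, 0, 0, 0.08, 0, 0, 0, 40, 0, 0, 0.14, 0, 0, 0, 40, -0.1413, -0.3333, 0.14, 0, 0, -0.1545, 40, -0.1413, -0.3333, 0.14, 0, 0, -0.1545, 40, -0.1413, -0.3333, 0.14, 0, 0, -0.1545, 40, -0.1413, -0.3333, 0.14, 0, 0, -0.1545, 40, -0.1413, -0.3333, 0.14, 0, 0, -0.1545, 40, -0.1413, -0.3333, 0.14, 0, 0, -0.1545, 40, -0.1413, -0.3333, 0.14, 0, 0, -0.1545, 40, -0.1413, -0.3333, 0.14, 0, 0, -0.1545]

```text
clock: 21.65
position: [0.515, 0.0049, 0.092]
ee_rot: [0.778, 0.628, 0.001, -0.003]
ft_force: [0.9, -0.4, -7.5]
grip_width: 0.645
grasp_force: 68.7
```

```bash
python3 - <<'E'
from h import *
o=get_obs(); print(o["clock"],o["position"].round(4),o["grip_width"],o["grasp_force"],o["ft_force"].round(1))
for z in(.06,.0495,.0455): print(plan([.5147+.0008,.0043,z],77.7,0)[0])
E
```

```text
21.65 [0.515  0.0049 0.092 ] 0.645272414343749 68.70196390897036 [ 0.9 -0.4 -7.5]
[0.0008, -0.001, -0.0533, -0.0016, -0.0006, -0.0005]
[0.0008, -0.001, -0.0708, -0.0016, -0.0006, -0.0005]
[0.0008, -0.001, -0.0775, -0.0016, -0.0006, -0.0005]
```

step_arm:
  commands: [40, 0.0008, -0.001, -0.05, 0, 0, 0, 40, 0.0008, -0.001, -0.065, 0, 0, 0, 40, 0.0008, -0.001, -0.07, 0, 0, 0, 40, 0.0008, -0.001, -0.073, 0, 0, 0, 40, 0.0008, -0.001, -0.075, 0, 0, 0, 40, 0.0008, -0.001, -0.077, 0, 0, 0, 40, 0.0008, -0.001, -0.078, 0, 0, 0, 40, 0.0008, -0.001, -0.0785, 0, 0, 0, 40, 0.0008, -0.001, -0.0785, 0, 0, 0, 40, 0.0008, -0.001, -0.0785, 0, 0, 0]

```text
clock: 22.9
position: [0.5155, 0.0034, 0.0455]
ee_rot: [0.779, 0.627, 0.001, -0.002]
ft_force: [-5.6, 0.3, 5.3]
grip_width: 0.643
grasp_force: 70.2
```

step_arm:
  commands: [64, 0, 0, 0, 0, 0, 0, 64, 0, 0, 0, 0, 0, 0, 75, 0, 0, 0, 0, 0, 0, 85, 0, 0, 0, 0, 0, 0, 85, 0, 0, 0.1, 0, 0, 0, 85, 0, 0.09, 0.2, 0, 0, 0, 85, 0, 0.09, 0.3, 0, 0, 0, 85, 0, 0.09, 0.3, 0, 0, 0, 85, 0, 0.09, 0.3, 0, 0, 0, 85, 0, 0.09, 0.3, 0, 0, 0]

```text
clock: 24.15
position: [0.5146, 0.0567, 0.2232]
ee_rot: [0.779, 0.627, -0.0, -0.003]
ft_force: [0.6, 0.2, -1.2]
grip_width: 1.0
grasp_force: 0.0
```

```bash
python3 - <<'E'
from h import *
o=get_obs();im=camera("wrist");np.savez("s4.npz",im=im,pos=o["position"],q=o["ee_rot"])
print(o["clock"],o["position"].round(4))
u,v=w2p(*cam("wrist",o),[.515,.004,.035]).astype(int);print(u,v)
u0,v0=max(u-100,0),max(v-75,0); print(u0,v0)
cv2.imwrite("pics/s4.png",cv2.resize(im[v0:v0+150,u0:u0+200,::-1],(800,600),interpolation=cv2.INTER_CUBIC))
E
```

```text
24.15 [0.5146 0.0567 0.2232]
260 209
160 134
```

View pics/s4.png

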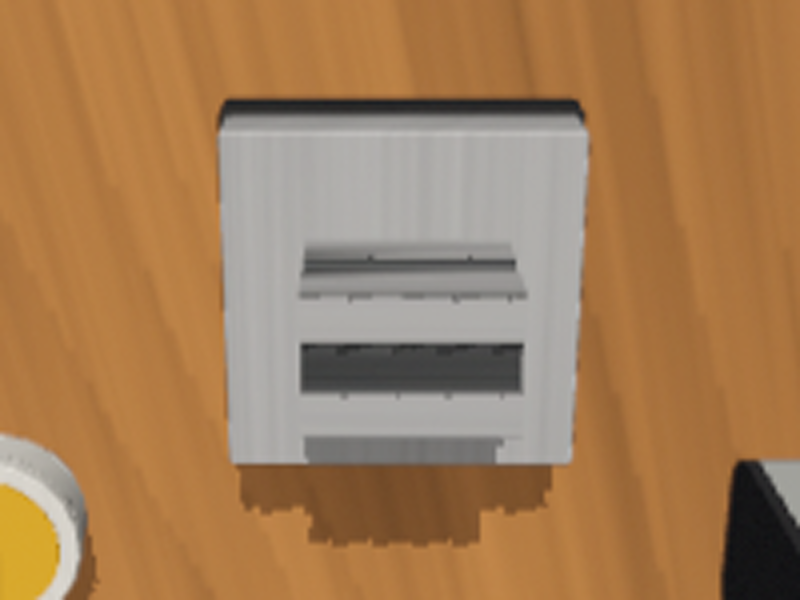

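The block stands on the bench block with the wide groove up, at rows 343–393 of the crop. The bench top's corners are (221,128), (587,128), (573,464) and (232,464), and the block's top spans (299,297) to (523,436).

```bash
python3 - <<'E'
from h import *
a=np.load("s4.npz");K,T=cam("wrist",dict(position=a["pos"],ee_rot=a["q"]))
f=lambda pts,z:np.array([p2w(K,T,(160+u*.25,134+v*.25),z)[:2] for u,v in pts])
B=f([(221,128),(587,128),(573,464),(232,464)],.035); S=f([(299,297),(527,297),(522,436),(302,436)],.075); G=f([(301,368),(523,368)],.073)
for n,P in(("bench",B),("blk",S)):
    print(n,P.mean(0).round(4),[np.linalg.norm(P[(i+1)%4]-P[i]).round(4) for i in range(4)],[np.degrees(np.arctan2(*(P[j]-P[i])[::-1])).round(1) for i,j in((0,1),(3,2),(3,0),(2,1))])
print("groove",G.mean(0).round(4),np.degrees(np.arctan2(*(G[1]-G[0])[::-1])).round(1))
d=S.mean(0)-B.mean(0); print("rel in bench axes mm",R.from_euler("z",-77.7,degrees=True).apply([*d*1000,0]).round(1))
# rod view plan
o=get_obs(); print(plan([.60,-.295,.20],-15.4,0)[0])
E
```

```text
bench [0.515 0.004] [np.float64(0.0975), np.float64(0.1002), np.float64(0.0991), np.float64(0.1003)] [np.float64(-12.3), np.float64(-12.2), np.float64(77.5), np.float64(78.5)]
blk [0.5159 0.0025] [np.float64(0.0557), np.float64(0.0377), np.float64(0.0557), np.float64(0.0378)] [np.float64(-12.3), np.float64(-12.2), np.float64(77.9), np.float64(78.0)]
groove [0.5156 0.0015] -12.3
rel in bench axes mm [-1.3 -1.2  0. ]
[0.1424, -0.5862, -0.0385, -0.0023, -0.0, -0.517]
```

step_arm:
  commands: [85, 0.192, -0.595, -0.0385, -0.0023, 0, -0.517, 85, 0.192, -0.595, -0.0385, -0.0023, 0, -0.517, 85, 0.192, -0.595, -0.0385, -0.0023, 0, -0.517, 85, 0.192, -0.595, -0.0385, -0.0023, 0, -0.517, 85, 0.192, -0.595, -0.0385, -0.0023, 0, -0.517, 85, 0.192, -0.595, -0.0385, -0.0023, 0, -0.517, 85, 0.192, -0.595, -0.0385, -0.0023, 0, -0.517, 85, 0.192, -0.595, -0.0385, -0.0023, 0, -0.517, 85, 0.192, -0.595, -0.0385, -0.0023, 0, -0.517, 85, 0.192, -0.595, -0.0385, -0.0023, 0, -0.517]

```text
clock: 25.45
position: [0.6299, -0.2997, 0.2001]
ee_rot: [0.991, -0.133, -0.001, 0.001]
ft_force: [-0.5, 0.5, 0.6]
grip_width: 0.994
grasp_force: 0.0
```

```bash
python3 - <<'E'
from h import *
o=get_obs();im=camera("wrist");np.savez("rod.npz",im=im,pos=o["position"],q=o["ee_rot"])
print(o["clock"],o["position"].round(4),np.round(o["joint_pos"],2))
K,T=cam("wrist",o); h=cv2.cvtColor(im,cv2.COLOR_RGB2HSV)
u,v=w2p(K,T,[.611,-.295,.03]).astype(int); print(u,v,h[v,u])
m=((h[...,0]>20)&(h[...,0]<32)&(h[...,1]>130)&(h[...,2]>90)).astype(np.uint8); w=np.zeros_like(m); w[max(v-60,0):v+60,u-90:u+90]=1
n,l,s,c=cv2.connectedComponentsWithStats(m*w); i=1+s[1:,4].argmax(); print(s[i],c[i])
V,U=np.nonzero(l==i); W=np.array([p2w(K,T,p,.03)[:2]*1000 for p in zip(U,V)],np.float32); print(cv2.minAreaRect(W))
E
```

```text
25.45 [ 0.6299 -0.2997  0.2001] [ 0.29  0.51  0.12  1.29 -0.06  1.35 -1.42]
249 186 [ 22 154 212]
[216 180  66  14 788] [248.58248731 186.43908629]
((611.4762573242188, -293.7308044433594), (67.2410659790039, 13.0878267288208), 73.35030364990234)
```

```bash
python3 - <<'E'
from h import *
a=np.load("rod.npz");K,T=cam("wrist",dict(position=a["pos"],ee_rot=a["q"]));h=cv2.cvtColor(a["im"],cv2.COLOR_RGB2HSV)
m=((h[...,0]>20)&(h[...,0]<32)&(h[...,1]>130)&(h[...,2]>90)); w=np.zeros_like(m); w[175:200,210:290]=1
V,U=np.nonzero(m&w); W=np.array([p2w(K,T,p,.03)[:2] for p in zip(U,V)])
s=np.linalg.svd(W-W.mean(0))[2][0]; print(len(U),W.mean(0),np.degrees(np.arctan(s[1]/s[0])))
E
python3 - <<'E'
from h import *
for z in(.075,.013): print(plan([.6113,-.2938,z],-15.6,0)[0])
E
```

```text
788 [ 0.61155192 -0.29367313] 73.10607768523704
[-0.0313, 0.0098, -0.2091, 0.0008, -0.0006, -0.0022]
[-0.0313, 0.0098, -0.3125, 0.0008, -0.0006, -0.0022]
```

step_arm:
  commands: [85, -0.031, 0.01, -0.1, 0, 0, -0.006, 85, -0.031, 0.01, -0.2, 0, 0, -0.006, 85, -0.031, 0.01, -0.26, 0, 0, -0.006, 85, -0.031, 0.01, -0.3, 0, 0, -0.006, 85, -0.031, 0.01, -0.3125, 0, 0, -0.006, 85, -0.031, 0.01, -0.3125, 0, 0, -0.006, 60, -0.031, 0.01, -0.3125, 0, 0, -0.006, 60, -0.031, 0.01, -0.3125, 0, 0, -0.006, 60, -0.031, 0.01, -0.3125, 0, 0, -0.006, 60, -0.031, 0.01, -0.3125, 0, 0, -0.006]
  squeeze: 30

```text
clock: 26.75
position: [0.6128, -0.294, 0.0159]
ee_rot: [0.99, -0.143, 0.001, 0.002]
ft_force: [-1.7, 0.8, 5.2]
grip_width: 0.787
grasp_force: 33.2
```

```bash
python3 - <<'E'
from h import *
o=get_obs(); print(o["clock"],o["position"].round(4),o["grip_width"]*85.4,o["grasp_force"],o["ft_force"].round(1),R.from_quat(o["ee_rot"]).as_euler("ZYX",degrees=True).round(2))
off=R.from_quat(o["ee_rot"]).inv().apply(np.array([.6115,-.2937,.03])-o["position"]); print(off.round(4))
E
```

```text
26.75 [ 0.6128 -0.294   0.0159] 67.24492421923452 33.23753535747528 [-1.7  0.8  5.2] [-1.6420e+01 -1.7000e-01  1.7983e+02]
[-0.0013  0.0002 -0.0141]
```

```bash
python3 - <<'E'
from h import *
o=get_obs(); print(plan([.5157,.0038,.14],77.7,0)[0])
E
```

```text
[-0.1618, 0.4963, 0.2068, 0.0003, 0.0015, 0.5229]
```

step_arm:
  commands: [60, 0, 0, 0.05, 0, 0, 0, 60, 0, 0, 0.12, 0, 0, 0, 60, -0.02, 0.08, 0.21, 0, 0, 0.06, 60, -0.1618, 0.4963, 0.21, 0, 0.0015, 0.5229, 60, -0.1618, 0.4963, 0.21, 0, 0.0015, 0.5229, 60, -0.1618, 0.4963, 0.21, 0, 0.0015, 0.5229, 60, -0.1618, 0.4963, 0.21, 0, 0.0015, 0.5229, 60, -0.1618, 0.4963, 0.21, 0, 0.0015, 0.5229, 60, -0.1618, 0.4963, 0.21, 0, 0.0015, 0.5229, 60, -0.1618, 0.4963, 0.21, 0, 0.0015, 0.5229]

```text
clock: 28.0
position: [0.5149, 0.0044, 0.1409]
ee_rot: [0.82, 0.573, -0.0, 0.002]
ft_force: [-0.0, 0.1, -0.3]
grip_width: 0.782
grasp_force: 34.4
```

```bash
python3 - <<'E'
from h import *
o=get_obs(); print(o["clock"],o["position"].round(4),o["grip_width"]*85.4,o["grasp_force"],o["ft_force"].round(1))
print(plan([.5157,.0038,.14],77.7,0)[0])
E
```

```text
28.0 [0.5149 0.0044 0.1409] 66.82271330192965 34.377424120903015 [-0.   0.1 -0.3]
[0.0014, -0.0011, -0.0015, 0.001, 0.0004, 0.0432]
```

step_arm:
  commands: [60, 0.0014, -0.0011, -0.02, 0.001, 0, 0.0432, 60, 0.0014, -0.0011, -0.06, 0.001, 0, 0.0432, 60, 0.0014, -0.0011, -0.07, 0.001, 0, 0.0432, 60, 0.0014, -0.0011, -0.07, 0.001, 0, 0.0432, 60, 0.0014, -0.0011, -0.07, 0.001, 0, 0.0432, 60, 0.0014, -0.0011, -0.07, 0.001, 0, 0.0432, 60, 0.0014, -0.0011, -0.07, 0.001, 0, 0.0432, 60, 0.0014, -0.0011, -0.07, 0.001, 0, 0.0432, 60, 0.0014, -0.0011, -0.07, 0.001, 0, 0.0432, 60, 0.0014, -0.0011, -0.07, 0.001, 0, 0.0432]

```text
clock: 29.25
position: [0.5157, 0.0035, 0.0983]
ee_rot: [0.781, 0.624, 0.0, -0.0]
ft_force: [0.2, 0.2, -1.4]
grip_width: 0.784
grasp_force: 34.3
```

```bash
python3 - <<'E'
from h import *
o=get_obs();im=camera("wrist");np.savez("rod2.npz",im=im,pos=o["position"],q=o["ee_rot"])
print(o["clock"],o["position"].round(4),R.from_quat(o["ee_rot"]).as_euler("ZYX",degrees=True).round(2))
K,T=cam("wrist",o); h=cv2.cvtColor(im,cv2.COLOR_RGB2HSV)
zr=o["position"][2]+.0141
u,v=w2p(K,T,[*o["position"][:2],zr]).astype(int); print(u,v,h[v,u])
m=((h[...,0]>18)&(h[...,0]<34)&(h[...,1]>110)&(h[...,2]>60)).astype(np.uint8)
w=np.zeros_like(m); w[v-40:v+40,u-130:u+130]=1
n,l,s,c=cv2.connectedComponentsWithStats(m*w); i=1+s[1:,4].argmax(); print(s[i],c[i])
V,U=np.nonzero(l==i)
for z in(zr-.003,zr,zr+.003):
    W=np.array([p2w(K,T,p,z)[:2] for p in zip(U,V)]); e=np.linalg.svd(W-W.mean(0))[2][0]
    print(W.mean(0).round(4),np.degrees(np.arctan(e[1]/e[0])).round(2),np.ptp((W-W.mean(0))@e).round(4),np.ptp((W-W.mean(0))@[-e[1],e[0]]).round(4))
cv2.imwrite("pics/rod2.png",im[:,:,::-1])
E
```

```text
29.25 [0.5157 0.0035 0.0983] [ 7.728e+01 -2.000e-02  1.800e+02]
249 268 [ 22 156 219]
[ 174  254  152   32 4524] [249.47082228 269.56078691]
[0.5152 0.001 ] -12.76 0.072 0.0168
[0.5156 0.0029] -12.76 0.0703 0.0164
[0.5161 0.0047] -12.76 0.0687 0.016
```

step_arm:
  commands: [60, 0, -0.001, -0.03, 0, 0, 0.0023, 60, 0, -0.001, -0.045, 0, 0, 0.0023, 60, 0, -0.001, -0.05, 0, 0, 0.0023, 60, 0, -0.001, -0.0525, 0, 0, 0.0023, 60, 0, -0.001, -0.0545, 0, 0, 0.0023, 60, 0, -0.001, -0.056, 0, 0, 0.0023, 60, 0, -0.001, -0.057, 0, 0, 0.0023, 60, 0, -0.001, -0.058, 0, 0, 0.0023, 60, 0, -0.001, -0.058, 0, 0, 0.0023, 60, 0, -0.001, -0.058, 0, 0, 0.0023]

```text
clock: 30.55
position: [0.5162, 0.0033, 0.0641]
ee_rot: [0.779, 0.627, 0.001, 0.0]
ft_force: [-0.6, 2.6, 5.2]
grip_width: 0.781
grasp_force: 35.0
```

step_arm:
  commands: [70, 0, 0, 0, 0, 0, 0, 72, 0, 0, 0, 0, 0, 0, 76, 0, 0, 0, 0, 0, 0, 82, 0, 0, 0, 0, 0, 0, 85, 0, 0, 0, 0, 0, 0, 85, 0, 0, 0.03, 0, 0, 0, 85, 0, 0, 0.12, 0, 0, 0, 85, 0, 0.09, 0.22, 0, 0, 0, 85, 0, 0.09, 0.27, 0, 0, 0, 85, 0, 0.09, 0.27, 0, 0, 0]

```text
clock: 31.8
position: [0.5174, 0.0587, 0.2305]
ee_rot: [0.778, 0.628, 0.003, 0.002]
ft_force: [-0.2, -0.6, -0.2]
grip_width: 0.987
grasp_force: 0.0
```

```bash
python3 - <<'E'
from h import *
o=get_obs();im=camera("wrist");np.savez("s5.npz",im=im,pos=o["position"],q=o["ee_rot"])
print(o["clock"],o["position"].round(4))
K,T=cam("wrist",o)
u,v=w2p(K,T,[.515,.004,.035]).astype(int); u0,v0=u-100,max(v-75,0); print(u0,v0)
h=cv2.cvtColor(im,cv2.COLOR_RGB2HSV); m=((h[...,0]>20)&(h[...,0]<34)&(h[...,1]>120)&(h[...,2]>70)); w=np.zeros_like(m); w[v-45:v+45,u-50:u+50]=1
V,U=np.nonzero(m&w); W=np.array([p2w(K,T,p,.078)[:2] for p in zip(U,V)]); e=np.linalg.svd(W-W.mean(0))[2][0]
x=(W-[.5157,.0025])@e; print(len(U),W.mean(0).round(4),np.degrees(np.arctan(e[1]/e[0])).round(2),x.min().round(4),x.max().round(4))
a=cv2.resize(im[v0:v0+150,u0:u0+200,::-1],(800,600),interpolation=cv2.INTER_CUBIC); 
sd=camera("side");K,T=cam("side");u,v=w2p(K,T,[.515,.004,.05]).astype(int); b=cv2.resize(sd[v-30:v+30,u-40:u+40,::-1],(400,300),interpolation=cv2.INTER_CUBIC)
a=cv2.resize(a,(400,300)); c=cv2.resize(sd[:,:,::-1],(400,300)); sc=cv2.resize(camera("scene")[:,:,::-1],(400,300))
cv2.imwrite("pics/fin.png",np.vstack([np.hstack([a,b]),np.hstack([c,sc])]))
E
```

```text
31.8 [0.5174 0.0587 0.2305]
156 134
806 [0.5164 0.0033] -12.53 -0.0338 0.0342
```

View pics/fin.png

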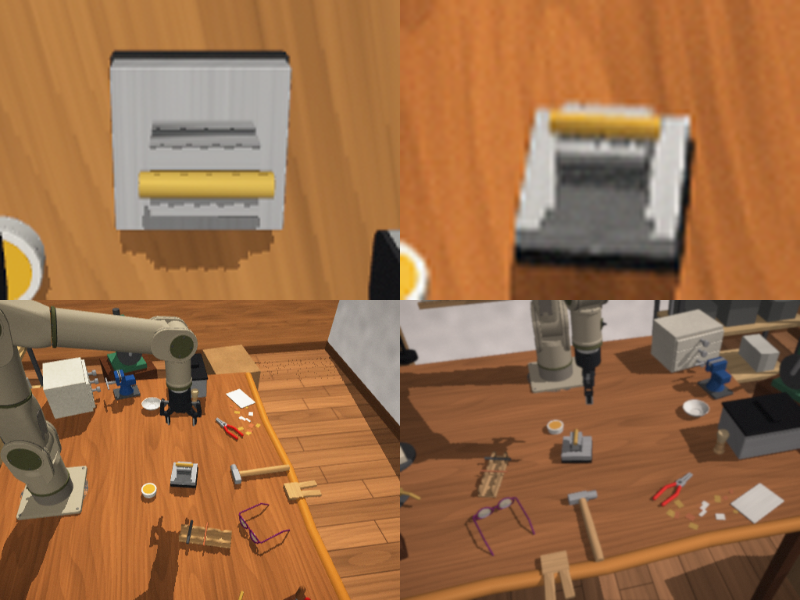

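The final views show the rod lying in the wide groove on the centred block, with the rack and other tools undisturbed. One numeric check of the overhang at each end before I hand in.

```bash
python3 - <<'E'
from h import *
a=np.load("s5.npz");K,T=cam("wrist",dict(position=a["pos"],ee_rot=a["q"]));g=cv2.cvtColor(a["im"],cv2.COLOR_RGB2GRAY).astype(int)
for r in range(200,252,3): print(r,"L",g[r,220:236],"R",g[r,280:298])
D=R.from_euler("z",-12.3,degrees=True).apply([1,0,0])
for s in(-34,-28,28,34): print(s,[w2p(K,T,[*(np.array([.5157,.0027])+D[:2]*s/1000+R.from_euler("z",77.7,degrees=True).apply([1,0,0])[:2]*t),z]).round(1).tolist() for t,z in((0,.078),(.02,.075),(-.02,.075))])
E
```

```text
200 L [173 173 171 170 173 175 173 171 171 171 173 156  96  83  83  83] R [ 95  97  98 116 166 174 175 175 175 174 173 170 169 172 173 172 173 173]
203 L [174 173 172 170 172 175 173 171 170 171 173 143 138 139 141 140] R [152 152 152 153 152 166 174 175 175 173 173 169 169 171 173 172 173 173]
206 L [174 173 172 170 171 175 174 171 171 171 162 143 141 140 140 140] R [140 138 138 138 138 137 163 174 174 173 173 169 169 172 173 172 173 173]
209 L [174 173 171 169 173 175 175 172 171 171 172 171 171 171 171 171] R [171 171 171 172 171 171 173 174 175 173 171 167 169 172 173 172 173 173]
212 L [174 173 172 169 171 175 174 171 170 171 172 173 173 174 174 173] R [172 173 173 173 173 173 173 175 173 173 171 167 169 172 172 172 172 172]
215 L [175 173 172 169 171 175 174 172 169 170 172 171 171 171 171 171] R [171 171 171 171 171 171 173 175 173 172 169 167 168 172 172 171 173 172]
218 L [175 173 173 169 171 174 169 166 163 164 166 157 156 156 156 156] R [155 155 155 155 155 157 166 168 167 166 164 161 168 172 171 171 171 171]
221 L [175 174 173 169 171 160 173 174 174 174 174 174 173 149 1
[... 1057 characters left out ...]
2 104 105 155 171 171 171 166 165 166 170 169 169 169 172 153]
245 L [175 174 172 170 168 171 173 127 116 115 115 117 117 118 118 117] R [117 117 115 116 117 117 168 171 170 167 165 166 168 169 168 169 171 139]
248 L [161 162 160 159 159 161 163 162 118 111 110 112 112 113 113 113] R [110 109 108 110 151 155 156 155 153 150 149 152 159 158 158 158 159 133]
251 L [96 94 94 94 93 91 92 93 92 92 89 89 89 91 92 92] R [ 89  90  90  90  91  91  91  89  86  87  86  89 122 135 136 135 133 130]
-34 [[224.8, 226.3], [224.5, 206.7], [225.4, 242.7]]
-28 [[230.7, 226.3], [230.5, 206.7], [231.2, 242.7]]
28 [[286.1, 226.2], [286.5, 206.6], [285.0, 242.6]]
34 [[292.0, 226.1], [292.4, 206.6], [290.8, 242.5]]
```

```bash
python3 -c "
from workcell import *
print(hand_in())"
```

```text
the job is handed in; nothing more can be done
None
```

The swage block sits wide groove up, square and within about 2 mm of the middle of the bench block; the brass rod lies in the groove, about 1 mm off-centre (roughly 5 mm and 7 mm sticking out), and the job was handed in at about 32 s with everything else left in place.

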